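Put the ring boxes and findings tins away under the dust hood

ROBOT

A 6-joint arm with a two-finger parallel gripper is mounted at the origin on the work surface. World frame = base frame: x ahead of the robot, y to its left, z up, the work surface at z = 0. Lengths are in m, angles in rad, forces in N, time in s.
With the tool pointing down it reaches from about 0.3 to 0.875 m from the base axis. Payload 6.4 kg.
Tool frame: the origin (TCP) lies on the centre line of the jaws, within the pads' length; the fingertips stand 8 mm ahead of it and the grasp point (between the pads) lies 11 mm behind it; z points along the fingers, y is the line along which they close (so a half turn about z gives the same grasp; the last joint's range is limited). The gripper opens to 85 mm and grips with 20 to 120 N. Pads are 22 mm wide; open, the fingers measure 114 mm over their backs; the gripper's body (76 mm by 85 mm) begins 54 mm behind the grasp point. The pads swing forward as they close: fully open they stand 13 mm farther back than shut.
Start: joints at [1.093, 0.181, 1.607, -0, 1.354, -0.206], TCP at [0.154, 0.554, 0.239] pointing down, gripper open.
Joint ranges: [-2.99, 2.99], [-0.89, 2.07], [0.3, 2.58], [-1.14, 4.28], [0, 2.63], [-3.12, 3.12]. Speed limits (rad/s): [2.57, 2.57, 3.01, 3.14, 3.14, 3.14].

INTERFACE

Orientations are given as a unit quaternion [w, x, y, z].
In Python, from bench import ctrl gives the robot as it stands.
- The arm moves only by the shell command python3 -m handwheel 'ROWS' [OPENING]. ROWS is JSON, a list that holds one entry, the list of rows, each a list of 4 numbers: the shift along the tool's x, y, z each as a share of 20 cm, from -1 to 1, then the turn about the tool's z as a share of 1.5 rad, from -1 to 1. In form: [[[x, y, z, twist], ...]]. A call has 1 to 10 rows; each row is the pose to reach, as a shift and turn from the pose commanded when the call began, along the tool's axes at that moment; what a row does not reach only later rows make up. A row lasts 1/8 s, in which the tool goes at most 62.5 mm and 10.7 degrees, less where a joint would pass 70% of its speed; a pose out of reach is approached as far as the arm can. A call with a number of a shift or a turn outside -1 to 1 is refused whole. A call with a gripper value outside its range is refused whole. OPENING is the finger opening in mm, from 0 to 85.4, set as the call begins (- or left out, the last holds). The fingers move at their own pace and stop on an object; the grip force is fixed at half the most. Time passes only in rows, so rows that repeat a pose let the fingers close. It gives the time, the measured TCP pose, the force, the opening and the grip force at its end, in the units of the state.
- ctrl.get_obs(): the state, without advancing time (a new reading comes with each control period).
- ctrl.camera(name): name is "side" or "top" or "wrist"; returns a dict with "color" (400x640x3 uint8, red, green, blue), "range_z" (400x640 float32, m along the optical axis (not along the pixel's ray), 0 where there is no reading), "K" (3x3 intrinsics, pixels), "pose" (4x4, takes a point from camera to world coordinates); the wrist camera has in their place "T_tool_cam" (4x4, takes a point from camera to tool coordinates, whose origin is the TCP and whose axes are the flange's). Camera axes: x right, y down, z forward; pixel columns grow to the right and rows downward; lengths in m; the calibration is good to about 2 mm. The wrist camera is an equidistant fisheye: a pixel r from the principal point sees the ray r / f radians off the axis. A picture is of the moment at which its call begins: read the wrist's pose just before it.
- ctrl.hand_in(): hands the job in; it is judged then, once.
The state is a dict: "time_s": time; "q": joint angles; "dq": joint speeds; "joint_efforts": joint torques, N m; "eef_pos": TCP position; "eef_rot": TCP orientation; "wrist_force": force on the tool from outside, world axes, zero at the start; "torque": the same for the moment, N m; "opening": opening from 0.0 (shut) to 1.0 (fully open); "grasp_force": force on a finger pad.
Only numpy, scipy, OpenCV 4.12 (cv2) and the standard library are available. Lean on these libraries where they do the work, as an engineer would, in place of code of your own. Each camera call takes 0.05 s, during which the arm holds its last target. There are 200 camera calls.

TASK

Slide the clear dust hood of the stock stand fully open, then put away everything there is: each square ring box on a square mark of the front step, set square to the stand, and each round tin on a round mark of the narrow ledge behind, all upright and centred on their marks, each row filled from the right-hand end (the end away from the parked hood) without gaps. Then slide the hood fully shut over them. Leave the tools and scraps on the bench where they are.

Things in the scene. Friction and masses are not known exactly. Their poses are not given: they have to be found in the camera images.
- stand: Wooden stock stand, fixed. Origin on the bench amid its bay (y -95 to 95 mm); x away from the robot, y left. Base board 12 mm thick, x -95 to 99, y -125 to 350: its front in the bay is the step with 3 square dark marks; behind is a narrow ledge (x 40 to 73, top 50 mm above the bench) with 4 round marks. Left of the bay a chest (x -70 to 65, y 165 to 340, top 87) where the open hood parks.
- hood (a joint): Clear plastic dust hood sliding on the stand: 0 = fully shut over the bay, 0.25 m = fully open, parked at the left over the chest. Opens along the stand's +y, needs about 2 N, stays where left. Roof 192 (x) by 190 mm (y), its top 107 mm above the bench; clear walls front and back (stand x -94 and +98 mm), ends open.
- hood_grip (a point): Point on the upright brass grip fin in the middle of the hood's roof: fin 50 mm along the stand's x, 12 mm thick along y, rising from the roof (107 mm) to 145 mm above the bench; this point is at 130 mm. Moves with the hood; at the stand's x = 0, y = hood value.
- box_place0 (a point): Centre of the square dark inlaid mark (46 mm) at the right-hand end (first to fill) of the front step, on its surface, 12 mm above the bench. Axes as the stand's. Marks are 58 mm apart; the front row lies 99 mm nearer the robot than the ledge row.
- box_place1 (a point): Centre of the square dark inlaid mark (46 mm) at the middle of the front step, on its surface, 12 mm above the bench. Axes as the stand's. Marks are 58 mm apart; the front row lies 99 mm nearer the robot than the ledge row.
- box_place2 (a point): Centre of the square dark inlaid mark (46 mm) at the left-hand end, next to the parked hood (last to fill) of the front step, on its surface, 12 mm above the bench. Axes as the stand's. Marks are 58 mm apart; the front row lies 99 mm nearer the robot than the ledge row.
- tin_place0 (a point): Centre of the round dark inlaid mark (30 mm) at the right-hand end (first to fill) of the narrow rear ledge, on its top, 50 mm above the bench. Axes as the stand's. Marks are 46 mm apart. The ledge is only 32 mm deep, so a tin overhangs 3 mm front and back.
- tin_place1 (a point): Centre of the round dark inlaid mark (30 mm) at the second place from the right of the narrow rear ledge, on its top, 50 mm above the bench. Axes as the stand's. Marks are 46 mm apart. The ledge is only 32 mm deep, so a tin overhangs 3 mm front and back.
- tin_place2 (a point): Centre of the round dark inlaid mark (30 mm) at the third place from the right of the narrow rear ledge, on its top, 50 mm above the bench. Axes as the stand's. Marks are 46 mm apart. The ledge is only 32 mm deep, so a tin overhangs 3 mm front and back.
- tin_place3 (a point): Centre of the round dark inlaid mark (30 mm) at the left-hand end, next to the parked hood (last to fill) of the narrow rear ledge, on its top, 50 mm above the bench. Axes as the stand's. Marks are 46 mm apart. The ledge is only 32 mm deep, so a tin overhangs 3 mm front and back.
- box0: Square wooden ring box with a thin brass seam, 46 x 46 x 30 mm high, about 70 g. Origin at the centre of its underside, z up, x and y square to its sides. May be absent.
- box1: Square wooden ring box with a thin brass seam, 46 x 46 x 30 mm high, about 70 g. Origin at the centre of its underside, z up, x and y square to its sides. May be absent.
- box2: Square wooden ring box with a thin brass seam, 46 x 46 x 30 mm high, about 70 g. Origin at the centre of its underside, z up, x and y square to its sides. May be absent.
- tin0: Round aluminium findings tin with a glass window in its lid, 38 mm across (39 over the lid's rim), 28 mm high, about 50 g. Origin at the centre of its underside, z up. May be absent.
- tin1: Round aluminium findings tin with a glass window in its lid, 38 mm across (39 over the lid's rim), 28 mm high, about 50 g. Origin at the centre of its underside, z up. May be absent.
- tin2: Round aluminium findings tin with a glass window in its lid, 38 mm across (39 over the lid's rim), 28 mm high, about 50 g. Origin at the centre of its underside, z up. May be absent.
- tin3: Round aluminium findings tin with a glass window in its lid, 38 mm across (39 over the lid's rim), 28 mm high, about 50 g. Origin at the centre of its underside, z up. May be absent.
- hammer: Bystander: hammer lying flat, 200 mm, along its x. Loose; leave it in place. Origin at its underside.
- screwdriver: Bystander: screwdriver lying flat, 170 mm, along its x. Loose; leave it in place. Origin at its underside.
- glue: Bystander: small bottle standing, 34 mm across, 85 mm high. Loose; leave it in place. Origin at its underside.
- brass_strip: Bystander: strip of brass bent into a narrow U, 130 x 30 x 30 mm, along its x. Loose; leave it in place. Origin at its underside.
- blank: Bystander: brass disc 26 mm across, 5 mm thick. Loose; leave it in place. Origin at its underside.

How it is judged:
On the way, in this order (a step that is already met when the one before it is completed fails the run):
1. the hood has been slid fully open (value of joint hood above 0.238 m), for 0.2 s.
2. all boxes and tins stand in their rows ((horizontal distance between box0 and box_place0 below 0.012 m or horizontal distance between box0 and box_place1 below 0.012 m or horizontal distance between box0 and box_place2 below 0.012 m) and z of box0 in the frame of box_place1 between -0.005 and 0.005 m and angle between each of box0, box1, box2, tin0, tin1, tin2, tin3's own z axis and vertical below 0.1 rad and (angle between the x axis of box0 and the x axis of stand, either way round below 0.17 rad or angle between the x axis of box0 and the y axis of stand, either way round below 0.17 rad) and (horizontal distance between box1 and box_place0 below 0.012 m or horizontal distance between box1 and box_place1 below 0.012 m or horizontal distance between box1 and box_place2 below 0.012 m) and z of box1 in the frame of box_place1 between -0.005 and 0.005 m and (angle between the x axis of box1 and the x axis of stand, either way round below 0.17 rad or angle between the x axis of box1 and the y axis of stand, either way round below 0.17 rad) and (horizontal distance between box2 and box_place0 below 0.012 m or horizontal distance between box2 and box_place1 below 0.012 m or horizontal distance between box2 and box_place2 below 0.012 m) and z of box2 in the frame of box_place1 between -0.005 and 0.005 m and (angle between the x axis of box2 and the x axis of stand, either way round below 0.17 rad or angle between the x axis of box2 and the y axis of stand, either way round below 0.17 rad) and horizontal distance between any of box0, box1, box2 and box_place0 below 0.012 m and (horizontal distance between box0 and box1 below 0.083 m or horizontal distance between box0 and box2 below 0.083 m) and (horizontal distance between box1 and box0 below 0.083 m or horizontal distance between box1 and box2 below 0.083 m) and horizontal distance between any of box0, box1 and box2 below 0.083 m and (horizontal distance between tin0 and tin_place0 below 0.01 m or horizontal distance between tin0 and tin_place1 below 0.01 m or horizontal distance between tin0 and tin_place2 below 0.01 m or horizontal distance between tin0 and tin_place3 below 0.01 m) and z of tin0 in the frame of tin_place1 between -0.005 and 0.005 m and (horizontal distance between tin1 and tin_place0 below 0.01 m or horizontal distance between tin1 and tin_place1 below 0.01 m or horizontal distance between tin1 and tin_place2 below 0.01 m or horizontal distance between tin1 and tin_place3 below 0.01 m) and z of tin1 in the frame of tin_place1 between -0.005 and 0.005 m and (horizontal distance between tin2 and tin_place0 below 0.01 m or horizontal distance between tin2 and tin_place1 below 0.01 m or horizontal distance between tin2 and tin_place2 below 0.01 m or horizontal distance between tin2 and tin_place3 below 0.01 m) and z of tin2 in the frame of tin_place1 between -0.005 and 0.005 m and (horizontal distance between tin3 and tin_place0 below 0.01 m or horizontal distance between tin3 and tin_place1 below 0.01 m or horizontal distance between tin3 and tin_place2 below 0.01 m or horizontal distance between tin3 and tin_place3 below 0.01 m) and z of tin3 in the frame of tin_place1 between -0.005 and 0.005 m and horizontal distance between any of tin0, tin1, tin2, tin3 and tin_place0 below 0.01 m and (horizontal distance between tin0 and tin1 below 0.069 m or horizontal distance between tin0 and tin2 below 0.069 m or horizontal distance between tin0 and tin3 below 0.069 m) and (horizontal distance between tin1 and tin0 below 0.069 m or horizontal distance between tin1 and tin2 below 0.069 m or horizontal distance between tin1 and tin3 below 0.069 m) and (horizontal distance between any of tin0, tin1 and tin2 below 0.069 m or horizontal distance between any of tin0, tin1 and tin3 below 0.069 m) and (horizontal distance between tin2 and tin0 below 0.069 m or horizontal distance between tin2 and tin1 below 0.069 m or horizontal distance between tin2 and tin3 below 0.069 m) and (horizontal distance between any of tin0, tin2 and tin1 below 0.069 m or horizontal distance between any of tin0, tin2 and tin3 below 0.069 m) and (horizontal distance between any of tin1, tin2 and tin0 below 0.069 m or horizontal distance between any of tin1, tin2 and tin3 below 0.069 m) and horizontal distance between any of tin0, tin1, tin2 and tin3 below 0.069 m), for 0.2 s.
At the end, for the whole second after the job is handed in: Hood within 10 mm of shut. Each box within 12 mm of the centre of a square mark and 10 degrees of square to the stand; each tin within 10 mm of the centre of a round mark; all upright, on the surface, at rest; rows start at the right-hand mark, no empty mark between items (all of step 2 and linear speed of each of box0, box1, box2, tin0, tin1, tin2, tin3 below 0.02 m/s and value of joint hood below 0.01 m); the robot touches nothing.
It fails at once if a tool or scrap on the bench was moved more than 50 mm (distance of any of hammer, screwdriver, glue, brass_strip, blank from where it was at the start of the episode above 0.05 m).
Of box0, box1, box2, tin0, tin1, tin2, tin3 only 5 to 7 are there at a start; the rules pass over those that are not, and their reading is None.
At some moment in a run one of box0, box1, box2 may be knocked a few centimetres aside while the robot is not near it.
It also fails if it takes over 210 s, if anything falls off the work surface, if the arm or the gripper's body presses on something with over 40 N, if the wrist force passes 120 N, or if a joint passes its speed limit or range.

## Working session

There is one attempt and no reset: what is moved stays moved. The work goes in short steps, Python scripts to look and compute and a shell command to move; the robot and the scene stay as the last step left them, time stands still between calls to the robot, and variables do not carry over. Pictures are saved under pics/ and viewed, at most 14 in all, crops included, and the job is handed in when it is done.

```bash
mkdir -p pics; ls; python3 - <<'E'
from bench import ctrl
import cv2,numpy as np
o=ctrl.get_obs();print(o)
for n in("top","side"):
    c=ctrl.camera(n);cv2.imwrite(f"pics/{n}0.png",c["color"][...,::-1]);print(n,c["K"],c["pose"])
    np.savez(f"{n}0.npz",**{k:c[k] for k in("color","range_z","K","pose")})
E
```

```text
pics
{'time_s': 0.0, 'q': array([ 1.09270264e+00,  1.81523223e-01,  1.60804584e+00,  1.07394419e-05,
        1.35380341e+00, -2.06326231e-01]), 'dq': array([ 0.00066723, -0.00061024,  0.00057047,  0.0002307 , -0.00118392,
        0.00064284]), 'joint_efforts': array([ 8.84040364e-04, -4.44853735e+01, -3.51351464e+01, -1.22953843e-04,
        8.64806701e-03, -1.27893642e-07]), 'eef_pos': array([0.15408261, 0.55339293, 0.23837588]), 'eef_rot': array([-3.03565468e-04,  1.35467041e-01,  9.90781454e-01, -8.36549160e-04]), 'wrist_force': array([-0.51333921,  0.12286511, -0.66152116]), 'torque': array([-0.00614164, -0.00933083, -0.0299201 ]), 'grasp_force': 0.0, 'opening': 1.0009640520385163}
top [[369.11906985   0.         318.51679292]
 [  0.         369.11906985 191.25688692]
 [  0.           0.           1.        ]] [[-3.41729524e-03 -9.89285694e-01  1.45952517e-01  3.83183008e-01]
 [-9.99747660e-01  1.39357850e-04 -2.24632522e-02 -2.73692736e-02]
 [ 2.22022344e-02 -1.45992451e-01 -9.89036534e-01  1.07276645e+00]
 [ 0.00000000e+00  0.00000000e+00  0.00000000e+00  1.00000000e+00]]
side [[420.49290215   0.         322.270508  ]
 [  0.         420.49290215 199.94273129]
 [  0.           0.           1.        ]] [[ 0.84482815 -0.33828206  0.41452459 -0.01276236]
 [-0.53500087 -0.52501725  0.66191461 -0.89131448]
 [-0.00628128 -0.78097512 -0.62453055  0.90069044]
 [ 0.          0.          0.          1.        ]]
```

View pics/top0.png

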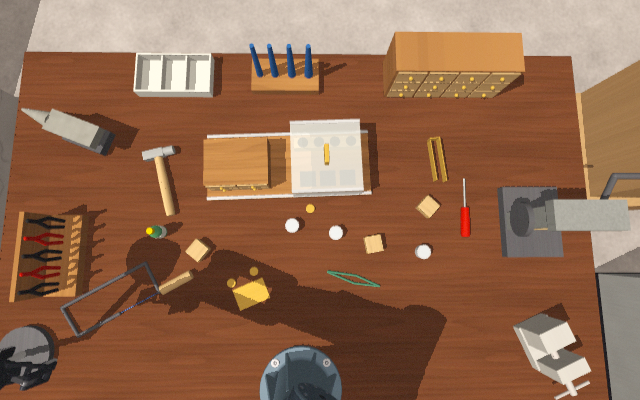

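View pics/side0.png

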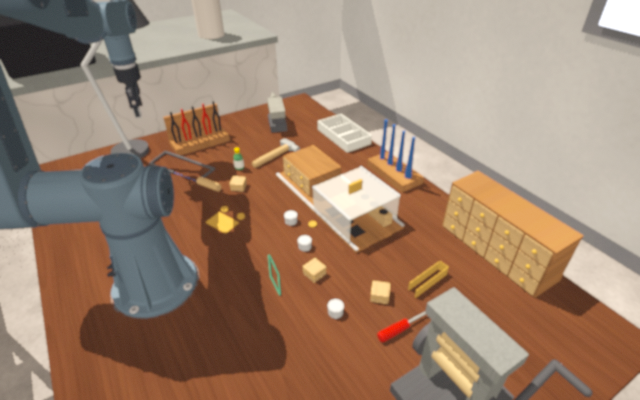

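The top view shows three boxes, at about (428,206), (374,244) and (198,250), and three tins, at (292,226), (336,233) and (424,252). The hood fin is at (327,154) and the blank at (310,209). The side view shows the same six items: boxes at (381,292), (315,270) and (238,185), tins at (336,309), (305,243) and (291,218), and the fin at (355,186).

```bash
cat > h.py <<'E'
import numpy as np,cv2
from bench import ctrl
def ray(c,u,v):
    d=np.linalg.inv(c["K"])@[u,v,1.]; return c["pose"][:3,3],c["pose"][:3,:3]@d
def onplane(c,u,v,z):
    o,d=ray(c,u,v); return o+d*(z-o[2])/d[2]
def tri(r1,r2):
    (o1,d1),(o2,d2)=r1,r2
    s=np.linalg.lstsq(np.c_[d1,-d2],o2-o1,rcond=None)[0]
    a,b=o1+s[0]*d1,o2+s[1]*d2
    return (a+b)/2,np.linalg.norm(a-b)
def cloud(c):
    z=c["range_z"];v,u=np.mgrid[:z.shape[0],:z.shape[1]]
    p=np.stack([(u-c["K"][0,2])/c["K"][0,0]*z,(v-c["K"][1,2])/c["K"][1,1]*z,z],-1)
    p=p@c["pose"][:3,:3].T+c["pose"][:3,3]; p[z==0]=np.nan; return p
E
python3 - <<'E'
from h import *
C={n:dict(np.load(f"{n}0.npz")) for n in("top","side")}
pix={"top":dict(bA=(428,206),bB=(374,244),bC=(198,250),tA=(292,226),tB=(336,233),tC=(424,252),fin=(327,154)),
"side":dict(bA=(381,292),bB=(315,270),bC=(238,185),tA=(291,218),tB=(305,243),tC=(336,309),fin=(355,186))}
P={}
for n,c in C.items():
    p=cloud(c)
    for k,(u,v) in pix[n].items():
        print(n,k,p[v,u].round(3),c["color"][v,u],cv2.cvtColor(c["color"],cv2.COLOR_RGB2HSV)[v,u])
for k in pix["top"]: print(k,*tri(ray(C["top"],*pix["top"][k]),ray(C["side"],*pix["side"][k])))
p=cloud(C["top"]);hsv=cv2.cvtColor(C["top"]["color"],cv2.COLOR_RGB2HSV)
z=p[...,2]
m=((z>.018)&(z<.045)).astype(np.uint8)
n,l,s,ce=cv2.connectedComponentsWithStats(m)
for i in range(1,n):
    if 60<s[i,4]<1500:
        q=p[l==i];print(ce[i].round(1),s[i],np.nanmedian(q,0).round(3),np.median(hsv[l==i],0))
im=C["top"]["color"][110:310,180:480]
cv2.imwrite("pics/topc.png",cv2.resize(im,None,fx=2.66,fy=2.66,interpolation=cv2.INTER_CUBIC)[...,::-1])
E
```

```text
top bA [ 0.494 -0.364  0.03 ] [246 206 143] [ 18 107 246]
top bB [ 0.387 -0.207  0.028] [248 208 143] [ 19 108 248]
top bC [0.373 0.283 0.031] [251 211 144] [ 19 109 251]
top tA [0.439 0.024 0.025] [245 244 240] [ 24   5 245]
top tB [ 0.418 -0.1    0.031] [243 243 239] [ 30   4 243]
top tC [ 0.365 -0.346  0.033] [240 240 235] [ 30   5 240]
top fin [ 0.617 -0.071  0.146] [243 195  77] [ 21 174 243]
side bA [ 0.488 -0.376  0.031] [255 224 156] [ 21  99 255]
side bB [ 0.384 -0.218  0.03 ] [255 223 155] [ 20 100 255]
side bC [0.366 0.268 0.024] [215 177 115] [ 19 119 215]
side tA [0.434 0.009 0.029] [233 229 219] [ 21  15 233]
side tB [ 0.414 -0.112  0.03 ] [251 247 238] [ 21  13 251]
side tC [ 0.361 -0.355  0.028] [255 254 245] [ 27  10 255]
side fin [ 0.619 -0.072  0.131] [186 143  59] [ 20 174 186]
bA [ 0.49561095 -0.36781317  0.0178178 ] 0.0002454383123260641
bB [ 0.38816391 -0.20861402  0.01854128] 0.0015710751013343375
bC [0.37264124 0.29001309 0.0078183 ] 0.0006381733433391054
tA [0.44026218 0.02409081 0.01482903] 0.0025715173418327216
tB [ 0.41941771 -0.1009773   0.01767821] 0.00
[... 947 characters left out ...]
0.029] [ 23.   6. 244.]
[373.3 243.8] [364 235  20  19 282] [ 0.387 -0.204  0.031] [ 18. 109. 245.]
[196.9 250.1] [185 239  25  23 304] [0.373 0.286 0.031] [ 18. 109. 248.]
[423.2 251.6] [416 245  15  14 165] [ 0.365 -0.344  0.029] [ 21.   8. 240.]
[174.7 282.7] [159 271  33  24 299] [0.283 0.346 0.025] [ 17. 124. 166.]
[532.9 344.3] [516 314  35  61 537] [ 0.103 -0.634  0.031] [ 18.  31. 182.]
[ 27.2 344.8] [   0  327   51   37 1190] [0.125 0.727 0.021] [ 10.  15. 129.]
[299.9 360.1] [285 352  32  14 143] [0.078 0.    0.029] [101.  52.  71.]
[324.3 372.5] [315 362  21  20 103] [ 0.047 -0.064  0.03 ] [100.  53.  70.]
[274.5 374.5] [265 365  20  17  92] [0.041 0.067 0.03 ] [101.   52.   77.5]
```

View pics/topc.png

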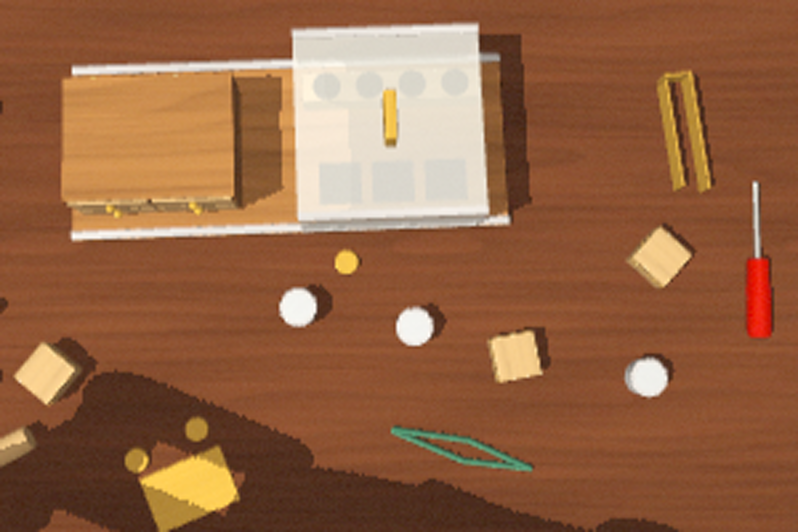

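The crop shows all seven marks empty under the hood, with the fin at (390,117). The three boxes and three tins lie clear of each other, and the blank is at (346,262). Next come the stand pose and the item poses.

```bash
cat >> h.py <<'E'
def items(c,zmax=.10):
    """top faces at bench level: list of kind,xy,yaw,z(depth),pixel centroid"""
    p=cloud(c);hsv=cv2.cvtColor(c["color"],cv2.COLOR_RGB2HSV);z=p[...,2];out=[]
    for kind,zt,lo,hi in(("box",.030,(14,80,200),(24,140,255)),("tin",.028,(0,0,200),(180,40,255))):
        m=cv2.inRange(hsv,lo,hi);m[~((np.nan_to_num(z)>zt-.006)&(np.nan_to_num(z)<zt+.008))]=0
        n,l,s,ce=cv2.connectedComponentsWithStats(m)
        for i in range(1,n):
            if s[i,4]<90:continue
            k=cv2.findContours((l==i).astype(np.uint8),0,cv2.CHAIN_APPROX_NONE)[0][0][:,0]
            w=np.array([onplane(c,u,v,zt)[:2] for u,v in k],np.float32)
            (cx,cy),(a,b),t=cv2.minAreaRect(w)
            if max(a,b)>.075:continue
            out.append((kind,np.array([cx,cy]),(a,b),t,np.nanmedian(z[l==i]),ce[i]))
    return out
E
python3 - <<'E'
from h import *
C={n:dict(np.load(f"{n}0.npz")) for n in("top","side")}
T,S=items(C["top"]),items(C["side"])
for k in T:
    s=min(S,key=lambda q:np.hypot(*(q[1]-k[1])))
    q,g=tri(ray(C["top"],*k[5]),ray(C["side"],*s[5]))
    print(k[0],"top",k[1].round(4),np.round(k[2],3),round(k[3],1),k[4].round(3),"side",s[1].round(4),np.round(s[2],3),round(s[3],1),s[4].round(3),"tri",q.round(4),round(g,4))
for n,c in C.items():
    p=cloud(c);hsv=cv2.cvtColor(c["color"],cv2.COLOR_RGB2HSV);z=np.nan_to_num(p[...,2])
    yel=cv2.inRange(hsv,(17,150,100),(26,255,255))>0
    m=yel&(z>.12)&(z<.155)&(p[...,0]>.5)&(p[...,0]<.7)
    q=p[m];print(n,"fin",m.sum(),np.nanmin(q,0).round(3),np.nanmax(q,0).round(3),np.nanmean(q,0).round(4))
    m=(z>.138)&(z<.155)&(p[...,0]>.5)&(p[...,0]<.7)&(abs(p[...,1])<.15);q=p[m];print(" top",m.sum(),np.nanmean(q,0).round(4),cv2.minAreaRect(q[:,:2].astype(np.float32)))
    m=(z>.082)&(z<.092)&(p[...,0]>.5)&(p[...,0]<.75)&(p[...,1]>.05)&(p[...,1]<.35);q=p[m]
    print(" chest",m.sum(),q[:,2].mean().round(4),cv2.minAreaRect(q[:,:2].astype(np.float32)))
    m=(z>.1)&(z<.115)&(p[...,0]>.45)&(p[...,0]<.8)&(abs(p[...,1])<.25);q=p[m]
    print(" roof",m.sum(),q[:,2].mean().round(4),cv2.minAreaRect(q[:,:2].astype(np.float32)))
E
```

```text
box top [ 0.4944 -0.365 ] [0.046 0.046] 46.9 0.031 side [ 0.4942 -0.3654] [0.051 0.046] 46.7 0.031 tri [ 0.4942 -0.3652  0.0296] 0.0001
box top [ 0.3886 -0.2049] [0.045 0.046] 10.9 0.031 side [ 0.3884 -0.205 ] [0.049 0.048] 9.8 0.031 tri [ 0.3883 -0.205   0.0294] 0.0001
box top [0.3728 0.2882] [0.045 0.045] 51.7 0.031 side [0.3725 0.2867] [0.054 0.049] 57.1 0.031 tri [0.3728 0.2881 0.0298] 0.0003
tin top [0.6481 0.4284] [0.021 0.056] 14.9 0.026 side [0.3725 0.2867] [0.054 0.049] 57.1 0.031 tri [ 0.5704  0.5161 -0.1373] 0.2379
tin top [0.4407 0.0251] [0.038 0.035] 26.8 0.029 side [0.4403 0.0239] [0.039 0.036] 57.2 0.029 tri [0.4406 0.0251 0.0274] 0.0001
tin top [ 0.4199 -0.0986] [0.036 0.036] 44.6 0.029 side [ 0.419  -0.0977] [0.043 0.036] 59.0 0.029 tri [ 0.4194 -0.0982  0.0275] 0.0002
tin top [ 0.3661 -0.3457] [0.037 0.036] 89.8 0.029 side [ 0.3661 -0.3453] [0.04  0.038] 57.4 0.029 tri [ 0.3657 -0.3456  0.0279] 0.0002
top fin 88 [ 0.595 -0.073  0.131] [ 0.644 -0.063  0.15 ] [ 0.6195 -0.0686  0.1448]
 top 88 [ 0.6202 -0.069   0.1454] ((0.6194989681243896, -0.0691019743680954), (0.04935285449028015, 0.011620494537055492), 3.785297155380249)
 chest 3077 0.0876 ((0.6105130910873413, 0.176449716091156), (0.13380920886993408, 0.17570076882839203), 2.2731940746307373)
 roof 4943 0.108 ((0.6232847571372986, -0.0695805475115776), (0.197214737534523, 0.1907748579978943), 2.14068603515625)
side fin 75 [ 0.597 -0.077  0.121] [ 0.639 -0.07   0.148] [ 0.6167 -0.074   0.1345]
 top 67 [ 0.6199 -0.0711  0.1445] ((0.6216914653778076, -0.07006396353244781), (0.05061008036136627, 0.013097683899104595), 1.0133670568466187)
 chest 1084 0.0883 ((0.6120362877845764, 0.1758190244436264), (0.13720302283763885, 0.178678497672081), 1.7879111766815186)
 roof 2347 0.1086 ((0.623468816280365, -0.06767185032367706), (0.20043615996837616, 0.1956399381160736), 2.228126049041748)
```

```bash
cat >> h.py <<'E'
from scipy.spatial.transform import Rotation as Ro
def plan(*wps):
    """wps: (x,y,z,ang deg of tool y in world, mod 180 left to caller as nearest). prints rows"""
    o=ctrl.get_obs();p=np.array(o["eef_pos"]);w,x,y,z=o["eef_rot"];R=Ro.from_quat([x,y,z,w]).as_matrix()
    a=np.degrees(np.arctan2(R[1,1],R[0,1]));print("now",p.round(4),"ang",a.round(2),"q6",o["q"][5].round(2),"q1",o["q"][0].round(2),"t",o["time_s"])
    for X,Y,Z,A in wps:
        d=(A-a+90)%180-90
        # tool axes, tool vertical: y=(c,s,0), z=(0,0,-1), x=y cross z
        D=np.array([X,Y,Z])-p
        def tool(D,a):
            c,s=np.cos(np.radians(a)),np.sin(np.radians(a)); return np.array([D@[-s,c,0],D@[c,s,0],-D[2]])
        t=tool(D,a)/.2; tw=-np.radians(d)/1.5
        n=int(np.ceil(max(abs(t).max(),abs(tw),1e-9)))
        for i in range(n):
            # split legs: position straight, turn shared
            ai=a+d*i/n; r=np.r_[tool(D/n,ai)/.2,tw/n].round(3)
            need=max(np.linalg.norm(D/n)/.0625,abs(d/n)/10.7)
            print("  ",(X,Y,Z,A),f"leg{i+1}/{n}",r.tolist(),"rows>=%.1f"%need)
        p,a=np.array([X,Y,Z]),a+d
E
python3 - <<'E'
from h import *
plan((.6202,-.0695,.23,92.2),(.6202,-.0695,.126,92.2),(.6202-.252*.0384,-.0695+.252,.126,92.2))
E
python3 -m handwheel --help | head -20
```

```text
now [0.1541 0.5534 0.2384] ang 74.43 q6 -0.21 q1 1.09 t 0.1
   (0.6202, -0.0695, 0.23, 92.2) leg1/4 [-0.77, -0.594, 0.011, -0.052] rows>=3.1
   (0.6202, -0.0695, 0.23, 92.2) leg2/4 [-0.722, -0.652, 0.011, -0.052] rows>=3.1
   (0.6202, -0.0695, 0.23, 92.2) leg3/4 [-0.669, -0.706, 0.011, -0.052] rows>=3.1
   (0.6202, -0.0695, 0.23, 92.2) leg4/4 [-0.613, -0.755, 0.011, -0.052] rows>=3.1
   (0.6202, -0.0695, 0.126, 92.2) leg1/1 [0.0, 0.0, 0.52, -0.0] rows>=1.7
   (0.6105231999999999, 0.1825, 0.126, 92.2) leg1/2 [-0.0, 0.63, -0.0, -0.0] rows>=2.0
   (0.6105231999999999, 0.1825, 0.126, 92.2) leg2/2 [-0.0, 0.63, -0.0, -0.0] rows>=2.0invalid input: not JSON, or not a number
```

```bash

python3 -m handwheel '[[[-0.77,-0.594,0,-0.052],[-0.77,-0.594,0,-0.052],[-0.77,-0.594,0,-0.052],[-0.77,-0.594,0,-0.052]]]' 85
python3 -m handwheel '[[[-0.722,-0.652,0,-0.052],[-0.722,-0.652,0,-0.052],[-0.722,-0.652,0,-0.052],[-0.722,-0.652,0,-0.052]]]'
python3 -m handwheel '[[[-0.669,-0.706,0,-0.052],[-0.669,-0.706,0,-0.052],[-0.669,-0.706,0,-0.052],[-0.669,-0.706,0,-0.052]]]'
python3 -m handwheel '[[[-0.613,-0.755,0,-0.052],[-0.613,-0.755,0,-0.052],[-0.613,-0.755,0,-0.052],[-0.613,-0.755,0,-0.052],[-0.613,-0.755,0,-0.052],[-0.613,-0.755,0,-0.052]]]'
python3 - <<'E'
from h import *
plan((.6202,-.0695,.23,92.2),(.6202,-.0695,.126,92.2))
E
```

```text
time_s: 0.6
eef_pos: [0.2726, 0.3954, 0.239]
eef_rot: [0.0, 0.099, 0.995, -0.0]
wrist_force: [-0.6, -0.1, 0.6]
opening: 0.997
grasp_force: 0.0
time_s: 1.1
eef_pos: [0.3892, 0.2401, 0.2392]
eef_rot: [0.0, 0.06, 0.998, -0.0]
wrist_force: [0.7, -0.3, -0.2]
opening: 0.993
grasp_force: 0.0
time_s: 1.6
eef_pos: [0.5055, 0.0851, 0.2389]
eef_rot: [-0.0, 0.02, 1.0, -0.0]
wrist_force: [-0.9, 1.0, -0.0]
opening: 0.992
grasp_force: 0.0
time_s: 2.35
eef_pos: [0.6201, -0.0664, 0.2392]
eef_rot: [-0.0, -0.021, 1.0, 0.0]
wrist_force: [-0.7, 0.4, -0.6]
opening: 0.997
grasp_force: 0.0
now [ 0.6201 -0.0664  0.2392] ang 92.44 q6 -1.91 q1 -0.3 t 2.35
   (0.6202, -0.0695, 0.23, 92.2) leg1/1 [0.0, -0.016, 0.046, 0.003] rows>=0.2
   (0.6202, -0.0695, 0.126, 92.2) leg1/1 [0.0, 0.0, 0.52, -0.0] rows>=1.7
```

```bash

python3 -m handwheel '[[[0,-0.016,0.4,0],[0,-0.016,0.566,0],[0,-0.016,0.566,0],[0,-0.016,0.566,0]]]' 
python3 -m handwheel '[[[0,0,0,0],[0,0,0,0],[0,0,0,0],[0,0,0,0],[0,0,0,0],[0,0,0,0]]]' 0
python3 -m handwheel '[[[0,0.1,0,0],[0,0.2,0,0],[0,0.3,0,0],[0,0.4,0,0],[0,0.5,0,0],[0,0.6,0,0],[0,0.63,0,0],[0,0.63,0,0]]]'
python3 -m handwheel '[[[0,0.1,0,0],[0,0.2,0,0],[0,0.3,0,0],[0,0.4,0,0],[0,0.5,0,0],[0,0.6,0,0],[0,0.63,0,0],[0,0.63,0,0],[0,0.63,0,0]]]'
```

```text
time_s: 2.85
eef_pos: [0.622, -0.0714, 0.1286]
eef_rot: [0.001, -0.021, 1.0, -0.0]
wrist_force: [0.1, -0.2, 0.8]
opening: 0.992
grasp_force: 0.0
time_s: 3.6
eef_pos: [0.6211, -0.0721, 0.1267]
eef_rot: [0.0, -0.02, 1.0, 0.0]
wrist_force: [-1.3, 0.6, 5.6]
opening: 0.129
grasp_force: 60.3
time_s: 4.6
eef_pos: [0.6164, 0.0551, 0.1267]
eef_rot: [0.001, -0.021, 1.0, 0.0]
wrist_force: [0.1, 1.5, 5.8]
opening: 0.127
grasp_force: 60.5
time_s: 5.72
eef_pos: [0.6119, 0.1753, 0.1267]
eef_rot: [0.0, -0.02, 1.0, -0.004]
wrist_force: [0.1, -18.8, 7.8]
opening: 0.132
grasp_force: 62.3
```

```bash

python3 -m handwheel '[[[0,-0.02,0,0],[0,-0.02,0,0],[0,-0.02,0,0],[0,-0.02,0,0]]]' 30
python3 -m handwheel '[[[0,0,-0.4,0],[0,0,-0.8,0],[0,0,-0.8,0]]]' 
python3 -m handwheel '[[[1,0,0,0.1],[1,0,0,0.3],[1,0,0,0.4],[1,0,0,0.5],[1,0,0,0.5]]]' 70
python3 - <<'E'
from h import *
for n in("top","side"):
    c=ctrl.camera(n);cv2.imwrite(f"pics/{n}1.png",c["color"][...,::-1])
    np.savez(f"{n}1.npz",**{k:c[k] for k in("color","range_z","K","pose")})
    if n=="top": cv2.imwrite("pics/top1c.png",cv2.resize(c["color"][110:310,180:480],None,fx=2.66,fy=2.66,interpolation=cv2.INTER_CUBIC)[...,::-1])
E
```

```text
time_s: 6.22
eef_pos: [0.6106, 0.1763, 0.1258]
eef_rot: [-0.0, -0.02, 1.0, 0.0]
wrist_force: [0.1, -1.0, -0.5]
opening: 0.353
grasp_force: 0.0
time_s: 6.6
eef_pos: [0.612, 0.1763, 0.2905]
eef_rot: [0.003, -0.02, 1.0, 0.0]
wrist_force: [-0.0, 0.0, -0.5]
opening: 0.353
grasp_force: 0.0
time_s: 7.22
eef_pos: [0.4098, 0.1681, 0.2865]
eef_rot: [0.001, 0.348, 0.937, 0.0]
wrist_force: [0.2, -0.3, -0.3]
opening: 0.816
grasp_force: 0.0
```

View pics/top1c.png

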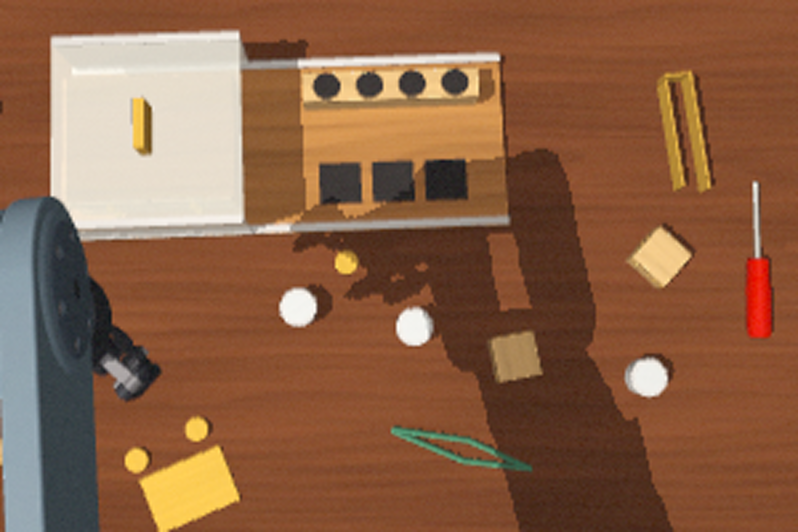

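View pics/side1.png

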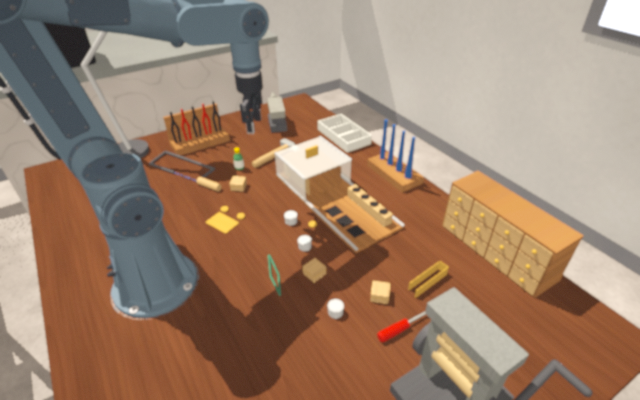

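The hood is parked open at the left. In the crop the round marks are at (327,85), (369,84), (412,82) and (455,81), and the square marks at (340,183), (393,182) and (446,180). The side view shows the same marks, from about (335,211) to (356,236) and (357,192) to (386,219). I'll triangulate them now.

```bash
python3 - <<'E'
from h import *
C={n:dict(np.load(f"{n}1.npz")) for n in("top","side")}
def marks(c):
    p=cloud(c);g=c["color"].max(2);z=np.nan_to_num(p[...,2]);r=[]
    for zt in(.012,.05):
        m=((g<75)&(abs(z-zt)<.006)&(p[...,0]>.53)&(p[...,0]<.75)&(p[...,1]>-.19)&(p[...,1]<.05)).astype(np.uint8)
        n,l,s,ce=cv2.connectedComponentsWithStats(m)
        r+=[(zt,ce[i],s[i,4],onplane(c,*ce[i],zt)) for i in range(1,n) if s[i,4]>20]
    return r
T,S=marks(C["top"]),marks(C["side"])
res={.012:[],.05:[]}
for t in T:
    s=min((s for s in S if s[0]==t[0]),key=lambda s:np.linalg.norm(s[3]-t[3]))
    q,g=tri(ray(C["top"],*t[1]),ray(C["side"],*s[1]));res[t[0]].append(t[3])
    print(t[0],t[1].round(1),t[2],s[2],"top",t[3].round(4),"side",s[3].round(4),"tri",q.round(4),round(g,4))
for k,off in((.012,(-.0425,58)),(.05,(.0565,46))):
    q=np.array(sorted(res[k],key=lambda v:v[1]))
    d=q[-1]-q[0];print(k,"yaw",np.degrees(np.arctan2(-d[0],d[1])),"pitch",np.linalg.norm(np.diff(q,axis=0),axis=1).round(4),"mean",q.mean(0))
for k in items(C["top"])+items(C["side"]): print(k[0],k[1].round(4),np.round(k[2],3),round(k[3],1),k[4].round(3))
E
```

```text
0.012 [327.4 177.6] 214 92 top [ 0.58   -0.0776  0.012 ] side [ 0.5808 -0.1343  0.012 ] tri [ 0.6017 -0.0864 -0.0393] 0.0271
0.012 [347.2 177.2] 225 92 top [ 0.5813 -0.1357  0.012 ] side [ 0.5808 -0.1343  0.012 ] tri [ 0.5807 -0.1353  0.013 ] 0.001
0.012 [307.3 178.4] 204 92 top [ 0.5777 -0.0188  0.012 ] side [ 0.5808 -0.1343  0.012 ] tri [ 0.6237 -0.0325 -0.0949] 0.0595Traceback (most recent call last):
  File "<stdin>", line 13, in <module>
ValueError: min() iterable argument is empty
```

```bash
python3 - <<'E'
from h import *
C={n:dict(np.load(f"{n}1.npz")) for n in("top","side")}
def marks(c,th,tol):
    p=cloud(c);g=c["color"].max(2);z=np.nan_to_num(p[...,2]);r=[]
    for zt in(.012,.05):
        m=((g<th)&(abs(z-zt)<tol)&(p[...,0]>.53)&(p[...,0]<.75)&(p[...,1]>-.19)&(p[...,1]<.05)).astype(np.uint8)
        n,l,s,ce=cv2.connectedComponentsWithStats(m)
        r+=[(zt,ce[i],s[i,4],onplane(c,*ce[i],zt)) for i in range(1,n) if s[i,4]>20]
    return r
T,S=marks(C["top"],75,.006),marks(C["side"],95,.01)
res={.012:[],.05:[]}
for t in T:
    res[t[0]].append(t[3])
    print(t[0],t[1].round(1),t[2],"top",t[3].round(4),end=" ")
    for s in S:
        if s[0]==t[0] and np.linalg.norm(s[3]-t[3])<.015:
            q,g=tri(ray(C["top"],*t[1]),ray(C["side"],*s[1]));print(s[2],"side",s[3].round(4),"tri",q.round(4),round(g,4),end="")
    print()
for k in res:
    q=np.array(sorted(res[k],key=lambda v:v[1]))
    d=q[-1]-q[0];print(k,"yaw",np.degrees(np.arctan2(-d[0],d[1])),"pitch",np.linalg.norm(np.diff(q,axis=0),axis=1).round(4),"mean",q.mean(0))
for k in items(C["top"])+items(C["side"]): print(k[0],k[1].round(4),np.round(k[2],3),round(k[3],1),k[4].round(3))
E
```

```text
0.012 [327.4 177.6] 214 top [ 0.58   -0.0776  0.012 ] 80 side [ 0.5774 -0.0777  0.012 ] tri [ 0.5791 -0.0771  0.0111] 0.0022
0.012 [347.2 177.2] 225 top [ 0.5813 -0.1357  0.012 ] 115 side [ 0.5798 -0.134   0.012 ] tri [ 0.5802 -0.1351  0.013 ] 0.002
0.012 [307.3 178.4] 204 top [ 0.5777 -0.0188  0.012 ] 61 side [ 0.5767 -0.0167  0.012 ] tri [ 0.5766 -0.0184  0.0135] 0.0018
0.05 [318.5 141.2] 61 top [ 0.6787 -0.051   0.05  ] 
0.05 [334.4 140.6] 61 top [ 0.6808 -0.0967  0.05  ] 
0.05 [350.7 140.2] 62 top [ 0.682  -0.1433  0.05  ] 
0.05 [302.4 141.6] 62 top [ 0.6776 -0.005   0.05  ] 
0.012 yaw 1.7668282620686495 pitch [0.0581 0.0589] mean [ 0.57967697 -0.07734294  0.012     ]
0.05 yaw 1.8482126500708687 pitch [0.0466 0.0457 0.0461] mean [ 0.67976059 -0.07399508  0.05      ]
box [ 0.4944 -0.365 ] [0.046 0.046] 46.9 0.031
box [0.2786 0.3539] [0.019 0.064] 29.5 0.026
tin [0.6481 0.4286] [0.021 0.055] 14.9 0.027
tin [0.4399 0.0254] [0.036 0.036] 45.1 0.029
tin [ 0.4199 -0.0958] [0.031 0.036] 89.6 0.029
tin [ 0.3661 -0.3457] [0.037 0.036] 89.8 0.029
box [0.3725 0.2867] [0.054 0.049] 57.1 0.031
box [ 0.4942 -0.3654] [0.051 0.046] 46.7 0.031
tin [0.4403 0.0239] [0.039 0.036] 57.2 0.029
tin [ 0.419 -0.096] [0.038 0.035] 4.1 0.029
tin [ 0.3661 -0.3453] [0.04  0.038] 57.4 0.029
```

```bash
python3 - <<'E'
from h import *
for n in("top","side"):
    c=dict(np.load(f"{n}1.npz"));p=cloud(c);o=np.array([.6222,-.0757]);a=np.radians(1.9);R=np.array([[np.cos(a),-np.sin(a)],[np.sin(a),np.cos(a)]])
    s=(p[...,:2]-o)@R;z=p[...,2]
    for nm,x0,x1 in(("ledge",.044,.07),("step",-.08,.03)):
        m=(s[...,0]>x0)&(s[...,0]<x1)&(abs(s[...,1])<.085);print(n,nm,m.sum(),np.nanmedian(z[m]).round(4),np.nanpercentile(z[m],[20,80]).round(4))
plan((.4402,.0247,.13,1.9),(.4402,.0247,.010,1.9),(.4402,.0247,.16,1.9),(.6810,-.1428,.16,1.9),(.6810,-.1428,.061,1.9))
E
```

```text
top ledge 530 0.0515 [0.0496 0.0529]
top step 2136 0.0131 [0.0114 0.0147]
side ledge 295 0.0519 [0.0501 0.0535]
side step 1207 0.0139 [0.0123 0.0154]
now [0.4108 0.168  0.2865] ang 49.36 q6 -0.74 q1 0.12 t 7.325
   (0.4402, 0.0247, 0.13, 1.9) leg1/1 [-0.578, -0.448, 0.782, 0.552] rows>=4.4
   (0.4402, 0.0247, 0.01, 1.9) leg1/1 [0.0, 0.0, 0.6, -0.0] rows>=1.9
   (0.4402, 0.0247, 0.16, 1.9) leg1/1 [0.0, 0.0, -0.75, -0.0] rows>=2.4
   (0.681, -0.1428, 0.16, 1.9) leg1/2 [-0.438, 0.588, -0.0, -0.0] rows>=2.3
   (0.681, -0.1428, 0.16, 1.9) leg2/2 [-0.438, 0.588, -0.0, -0.0] rows>=2.3
   (0.681, -0.1428, 0.061, 1.9) leg1/1 [0.0, 0.0, 0.495, -0.0] rows>=1.6
```

```bash

python3 -m handwheel '[[[-0.3,-0.22,0.3,0.25],[-0.578,-0.448,0.5,0.552],[-0.578,-0.448,0.782,0.552],[-0.578,-0.448,0.782,0.552],[-0.578,-0.448,0.782,0.552],[-0.578,-0.448,0.782,0.552],[-0.578,-0.448,0.782,0.552]]]' 62
python3 - <<'E'
from h import *
plan((.4402,.0247,.13,1.9))
E
python3 -m handwheel '[[[0,0,0.3,0],[0,0,0.5,0],[0,0,0.6,0],[0,0,0.6,0],[0,0,0.6,0]]]'
```

```text
time_s: 8.2
eef_pos: [0.4409, 0.0245, 0.1301]
eef_rot: [0.0, 0.694, 0.72, 0.0]
wrist_force: [0.2, -0.1, 0.0]
opening: 0.727
grasp_force: 0.0
now [0.4409 0.0245 0.1301] ang 2.03 q6 -0.25 q1 -0.21 t 8.2
   (0.4402, 0.0247, 0.13, 1.9) leg1/1 [0.001, -0.003, 0.0, 0.001] rows>=0.0
time_s: 8.82
eef_pos: [0.4415, 0.0244, 0.0108]
eef_rot: [0.001, 0.695, 0.719, 0.001]
wrist_force: [0.2, -0.4, -0.2]
opening: 0.729
grasp_force: 0.0
```

```bash

python3 -m handwheel '[[[0,0,0,0],[0,0,0,0],[0,0,0,0],[0,0,0,0],[0,0,0,0]]]' 20
python3 -m handwheel '[[[0,0,-0.3,0],[0,0,-0.6,0],[0,0,-0.75,0],[0,0,-0.75,0]]]'
python3 -m handwheel '[[[-0.2,0.25,0,0],[-0.438,0.588,0,0],[-0.438,0.588,0,0],[-0.438,0.588,0,0]]]'
python3 -m handwheel '[[[-0.2,0.28,0,0],[-0.438,0.588,0,0],[-0.438,0.588,0,0],[-0.438,0.588,0,0],[-0.438,0.588,0,0]]]'
python3 - <<'E'
from h import *
plan((.6810,-.1428,.16,1.9),(.6810,-.1428,.061,1.9))
E
```

```text
time_s: 9.45
eef_pos: [0.4415, 0.0242, 0.0112]
eef_rot: [0.001, 0.695, 0.719, 0.001]
wrist_force: [-2.1, 0.5, 7.9]
opening: 0.425
grasp_force: 59.3
time_s: 9.95
eef_pos: [0.4426, 0.024, 0.163]
eef_rot: [0.003, 0.695, 0.719, 0.002]
wrist_force: [0.1, 0.5, -0.9]
opening: 0.425
grasp_force: 60.2
time_s: 10.45
eef_pos: [0.5606, -0.06, 0.1578]
eef_rot: [-0.001, 0.696, 0.718, -0.001]
wrist_force: [-0.1, -0.1, -0.6]
opening: 0.423
grasp_force: 60.4
time_s: 11.08
eef_pos: [0.6796, -0.1414, 0.1587]
eef_rot: [-0.001, 0.695, 0.719, -0.0]
wrist_force: [-0.4, 0.1, -0.1]
opening: 0.426
grasp_force: 60.4
now [ 0.6796 -0.1414  0.1587] ang 1.94 q6 -0.41 q1 -0.38 t 11.075
   (0.681, -0.1428, 0.16, 1.9) leg1/1 [-0.007, 0.007, -0.006, 0.0] rows>=0.0
   (0.681, -0.1428, 0.061, 1.9) leg1/1 [0.0, 0.0, 0.495, -0.0] rows>=1.6
```

```bash

python3 -m handwheel '[[[-0.007,0.007,0.2,0],[-0.007,0.007,0.35,0],[-0.007,0.007,0.45,0],[-0.007,0.007,0.485,0],[-0.007,0.007,0.485,0],[-0.007,0.007,0.485,0]]]'
python3 -m handwheel '[[[0,0,0,0],[0,0,0,0],[0,0,0,0]]]' 56
python3 -m handwheel '[[[0,0,-0.2,0],[0,0,-0.5,0],[0,0,-0.5,0]]]'
python3 - <<'E'
from h import *
plan((.4196,-.097,.15,1.9),(.4196,-.097,.0105,1.9),(.4196,-.097,.16,1.9),(.6795,-.0968,.16,1.9),(.6795,-.0968,.0615,1.9))
E
```

```text
time_s: 11.82
eef_pos: [0.6836, -0.1446, 0.0643]
eef_rot: [0.001, 0.695, 0.719, 0.0]
wrist_force: [-0.7, 0.1, -0.4]
opening: 0.422
grasp_force: 60.5
time_s: 12.2
eef_pos: [0.6828, -0.1444, 0.063]
eef_rot: [0.0, 0.695, 0.719, 0.0]
wrist_force: [-0.1, -0.7, -0.5]
opening: 0.656
grasp_force: 0.0
time_s: 12.58
eef_pos: [0.6865, -0.1457, 0.1701]
eef_rot: [0.006, 0.695, 0.719, 0.002]
wrist_force: [-0.1, -0.8, 1.1]
opening: 0.658
grasp_force: 0.0
now [ 0.6865 -0.1457  0.1701] ang 1.9 q6 -0.41 q1 -0.38 t 12.575
   (0.4196, -0.097, 0.15, 1.9) leg1/2 [0.144, -0.663, 0.05, -0.0] rows>=2.2
   (0.4196, -0.097, 0.15, 1.9) leg2/2 [0.144, -0.663, 0.05, -0.0] rows>=2.2
   (0.4196, -0.097, 0.0105, 1.9) leg1/1 [0.0, 0.0, 0.697, -0.0] rows>=2.2
   (0.4196, -0.097, 0.16, 1.9) leg1/1 [0.0, 0.0, -0.747, -0.0] rows>=2.4
   (0.6795, -0.0968, 0.16, 1.9) leg1/2 [-0.021, 0.649, -0.0, -0.0] rows>=2.1
   (0.6795, -0.0968, 0.16, 1.9) leg2/2 [-0.021, 0.649, -0.0, -0.0] rows>=2.1
   (0.6795, -0.0968, 0.0615, 1.9) leg1/1 [0.0, 0.0, 0.492, -0.0] rows>=1.6
```

```bash

python3 -m handwheel '[[[0.144,-0.3,0,0],[0.144,-0.663,0.05,0],[0.144,-0.663,0.05,0],[0.144,-0.663,0.05,0]]]' 62
python3 -m handwheel '[[[0.144,-0.3,0,0],[0.144,-0.663,0.05,0],[0.144,-0.663,0.05,0],[0.144,-0.663,0.05,0],[0.144,-0.663,0.05,0],[0.144,-0.663,0.05,0],[0.144,-0.663,0.05,0]]]'
python3 - <<'E'
from h import *
plan((.4196,-.097,.15,1.9),(.4196,-.097,.0105,1.9))
c=ctrl.camera("top");T=items(c);S=items(ctrl.camera("side"))
for k in T+S: print(k[0],k[1].round(4),np.round(k[2],3),round(k[3],1),k[4].round(3))
E
```

```text
time_s: 13.08
eef_pos: [0.5482, -0.1197, 0.1523]
eef_rot: [-0.0, 0.696, 0.718, -0.0]
wrist_force: [0.0, -0.9, 1.5]
opening: 0.725
grasp_force: 0.0
time_s: 13.95
eef_pos: [0.4165, -0.0956, 0.1428]
eef_rot: [0.0, 0.695, 0.719, 0.0]
wrist_force: [0.3, 0.8, -1.0]
opening: 0.724
grasp_force: 0.0
now [ 0.4165 -0.0956  0.1428] ang 1.91 q6 -0.54 q1 -0.51 t 13.95
   (0.4196, -0.097, 0.15, 1.9) leg1/1 [-0.007, 0.015, -0.036, 0.0] rows>=0.1
   (0.4196, -0.097, 0.0105, 1.9) leg1/1 [0.0, 0.0, 0.697, -0.0] rows>=2.2
box [0.3728 0.2883] [0.045 0.045] 51.3 0.031
tin [0.6481 0.4286] [0.021 0.055] 14.9 0.026
box [0.3725 0.2867] [0.054 0.049] 57.1 0.031
box [ 0.3825 -0.2063] [0.039 0.048] 9.5 0.031
tin [ 0.419  -0.0977] [0.043 0.036] 59.0 0.03
tin [ 0.3669 -0.3442] [0.031 0.028] 56.8 0.03
```

Tin B is at (0.4195,-0.0982), which agrees with the first triangulation.

```bash

python3 -m handwheel '[[[-0.012,0.015,0.3,0],[-0.012,0.015,0.55,0],[-0.012,0.015,0.66,0],[-0.012,0.015,0.66,0],[-0.012,0.015,0.66,0],[-0.012,0.015,0.66,0]]]'
python3 -m handwheel '[[[0,0,0,0],[0,0,0,0],[0,0,0,0],[0,0,0,0],[0,0,0,0]]]' 20
python3 -m handwheel '[[[0,0,-0.3,0],[0,0,-0.6,0],[0,0,-0.75,0],[0,0,-0.75,0]]]'
python3 -m handwheel '[[[-0.021,0.25,0,0],[-0.021,0.649,0,0],[-0.021,0.649,0,0],[-0.021,0.649,0,0]]]'
python3 -m handwheel '[[[-0.021,0.25,0,0],[-0.021,0.649,0,0],[-0.021,0.649,0,0],[-0.021,0.649,0,0],[-0.021,0.649,0,0],[-0.021,0.649,0,0],[-0.021,0.649,0,0],[-0.021,0.649,0,0]]]'
python3 - <<'E'
from h import *
plan((.6795,-.0968,.16,1.9),(.6795,-.0968,.0615,1.9))
E
```

```text
time_s: 14.8
eef_pos: [0.42, -0.0984, 0.012]
eef_rot: [0.001, 0.695, 0.719, 0.0]
wrist_force: [-0.1, -0.3, 0.3]
opening: 0.725
grasp_force: 0.0
time_s: 15.42
eef_pos: [0.4195, -0.0981, 0.0118]
eef_rot: [0.001, 0.695, 0.719, 0.0]
wrist_force: [-1.6, 0.8, 10.1]
opening: 0.425
grasp_force: 59.3
time_s: 15.92
eef_pos: [0.4207, -0.0987, 0.1636]
eef_rot: [0.003, 0.695, 0.719, 0.001]
wrist_force: [-0.0, -0.5, -0.2]
opening: 0.422
grasp_force: 60.2
time_s: 16.42
eef_pos: [0.5484, -0.0972, 0.1584]
eef_rot: [-0.002, 0.695, 0.719, -0.001]
wrist_force: [-0.8, -0.7, -1.1]
opening: 0.422
grasp_force: 60.3
time_s: 17.42
eef_pos: [0.6784, -0.0977, 0.1611]
eef_rot: [0.0, 0.695, 0.719, 0.0]
wrist_force: [0.3, -0.2, -0.5]
opening: 0.422
grasp_force: 60.4
now [ 0.6784 -0.0977  0.1611] ang 1.88 q6 -0.35 q1 -0.32 t 17.425
   (0.6795, -0.0968, 0.16, 1.9) leg1/1 [0.005, 0.006, 0.005, -0.0] rows>=0.0
   (0.6795, -0.0968, 0.0615, 1.9) leg1/1 [0.0, 0.0, 0.492, -0.0] rows>=1.6
```

```bash

python3 -m handwheel '[[[0.005,0.005,0.2,0],[0.005,0.005,0.35,0],[0.005,0.005,0.45,0],[0.005,0.005,0.495,0],[0.005,0.005,0.495,0],[0.005,0.005,0.495,0],[0.005,0.005,0.495,0],[0.005,0.005,0.495,0],[0.005,0.005,0.495,0]]]'
python3 -m handwheel '[[[0,0,0,0],[0,0,0,0],[0,0,0,0]]]' 56
python3 -m handwheel '[[[0,0,-0.2,0],[0,0,-0.5,0],[0,0,-0.5,0],[0,0,-0.5,0],[0,0,-0.5,0],[0,0,-0.5,0]]]'
python3 - <<'E'
from h import *
plan((.366,-.3456,.15,1.9),(.366,-.3456,.0115,1.9),(.366,-.3456,.16,1.9),(.6779,-.0508,.16,1.9))
E
```

```text
time_s: 18.55
eef_pos: [0.6797, -0.0967, 0.0619]
eef_rot: [0.0, 0.695, 0.719, 0.0]
wrist_force: [-0.9, -0.3, 0.3]
opening: 0.426
grasp_force: 60.3
time_s: 18.92
eef_pos: [0.6795, -0.0966, 0.0616]
eef_rot: [-0.0, 0.695, 0.719, -0.0]
wrist_force: [0.2, -0.9, -0.1]
opening: 0.652
grasp_force: 0.0
time_s: 19.68
eef_pos: [0.6786, -0.0964, 0.1599]
eef_rot: [-0.001, 0.695, 0.719, -0.001]
wrist_force: [-0.1, 0.9, 0.2]
opening: 0.654
grasp_force: 0.0
now [ 0.6786 -0.0964  0.1599] ang 1.89 q6 -0.35 q1 -0.31 t 19.675
   (0.366, -0.3456, 0.15, 1.9) leg1/2 [-0.597, -0.802, 0.025, -0.0] rows>=3.2
   (0.366, -0.3456, 0.15, 1.9) leg2/2 [-0.597, -0.802, 0.025, -0.0] rows>=3.2
   (0.366, -0.3456, 0.0115, 1.9) leg1/1 [0.0, 0.0, 0.692, -0.0] rows>=2.2
   (0.366, -0.3456, 0.16, 1.9) leg1/1 [0.0, 0.0, -0.742, -0.0] rows>=2.4
   (0.6779, -0.0508, 0.16, 1.9) leg1/2 [0.711, 0.804, -0.0, -0.0] rows>=3.4
   (0.6779, -0.0508, 0.16, 1.9) leg2/2 [0.711, 0.804, -0.0, -0.0] rows>=3.4
```

```bash

python3 -m handwheel '[[[-0.3,-0.4,0,0],[-0.597,-0.802,0.025,0],[-0.597,-0.802,0.025,0],[-0.597,-0.802,0.025,0],[-0.597,-0.802,0.025,0]]]' 62
python3 -m handwheel '[[[-0.3,-0.4,0,0],[-0.597,-0.802,0.025,0],[-0.597,-0.802,0.025,0],[-0.597,-0.802,0.025,0],[-0.597,-0.802,0.025,0],[-0.597,-0.802,0.025,0],[-0.597,-0.802,0.025,0],[-0.597,-0.802,0.025,0]]]'
python3 - <<'E'
from h import *
plan((.366,-.3456,.15,1.9),(.366,-.3456,.0115,1.9))
c=ctrl.camera("top");T=items(c);S=items(ctrl.camera("side"))
for k in T+S: print(k[0],k[1].round(4),np.round(k[2],3),round(k[3],1),k[4].round(3))
cv2.imwrite("pics/top2c.png",cv2.resize(c["color"][110:310,180:480],None,fx=2.66,fy=2.66,interpolation=cv2.INTER_CUBIC)[...,::-1])
E
```

```text
time_s: 20.3
eef_pos: [0.5229, -0.2216, 0.1565]
eef_rot: [-0.0, 0.696, 0.718, 0.0]
wrist_force: [-0.1, 0.3, -0.5]
opening: 0.721
grasp_force: 0.0
time_s: 21.3
eef_pos: [0.3676, -0.3451, 0.1517]
eef_rot: [-0.0, 0.695, 0.719, 0.0]
wrist_force: [-0.6, 0.1, -0.0]
opening: 0.73
grasp_force: 0.0
now [ 0.3676 -0.3451  0.1517] ang 1.99 q6 -1.02 q1 -0.99 t 21.3
   (0.366, -0.3456, 0.15, 1.9) leg1/1 [-0.002, -0.008, 0.008, 0.001] rows>=0.0
   (0.366, -0.3456, 0.0115, 1.9) leg1/1 [0.0, 0.0, 0.692, -0.0] rows>=2.2
box [ 0.4945 -0.364 ] [0.044 0.046] 43.7 0.031
box [0.3728 0.2882] [0.045 0.045] 51.7 0.03
tin [0.6481 0.4286] [0.021 0.055] 14.9 0.027
box [0.3721 0.2857] [0.06  0.047] 50.5 0.031
box [ 0.4943 -0.3653] [0.051 0.046] 46.7 0.031
tin [ 0.3669 -0.3442] [0.031 0.028] 56.8 0.03
```

View pics/top2c.png

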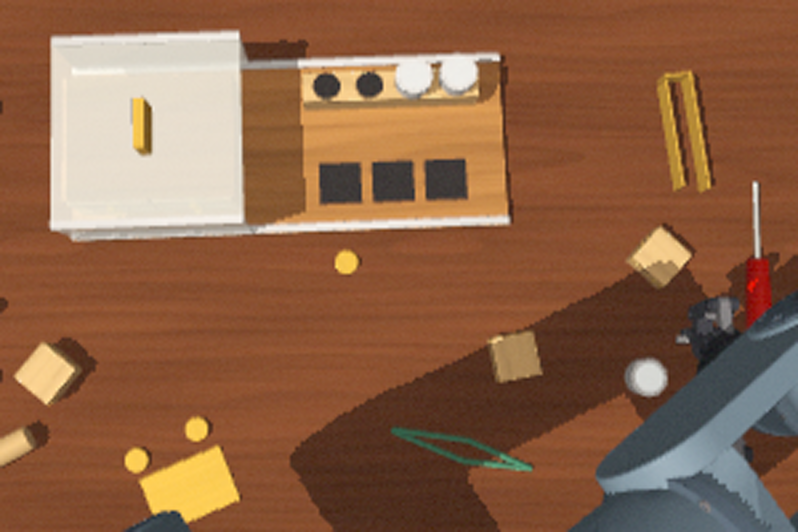

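Two tins stand on the right-hand round marks, at (459,76) and (413,77) in the crop. Tin C is untouched at (647,377).

```bash

python3 -m handwheel '[[[-0.002,-0.007,0.3,0],[-0.002,-0.007,0.55,0],[-0.002,-0.007,0.7,0],[-0.002,-0.007,0.7,0],[-0.002,-0.007,0.7,0],[-0.002,-0.007,0.7,0]]]'
python3 -m handwheel '[[[0,0,0,0],[0,0,0,0],[0,0,0,0],[0,0,0,0],[0,0,0,0]]]' 20
python3 -m handwheel '[[[0,0,-0.3,0],[0,0,-0.6,0],[0,0,-0.75,0],[0,0,-0.75,0]]]'
python3 -m handwheel '[[[0.2,0.25,0,0],[0.4,0.5,0,0],[0.711,0.804,0,0],[0.711,0.804,0,0],[0.711,0.804,0,0]]]'
python3 -m handwheel '[[[0.3,0.34,0,0],[0.711,0.804,0,0],[0.711,0.804,0,0],[0.711,0.804,0,0],[0.711,0.804,0,0],[0.711,0.804,0,0],[0.711,0.804,0,0],[0.711,0.804,0,0]]]'
python3 - <<'E'
from h import *
plan((.6779,-.0508,.16,1.9),(.6779,-.0508,.0620,1.9))
E
```

```text
time_s: 22.15
eef_pos: [0.3663, -0.3476, 0.0135]
eef_rot: [0.002, 0.695, 0.719, -0.0]
wrist_force: [-0.3, -0.3, 0.1]
opening: 0.729
grasp_force: 0.0
time_s: 22.78
eef_pos: [0.366, -0.3471, 0.0131]
eef_rot: [0.001, 0.695, 0.719, -0.0]
wrist_force: [-0.4, 1.7, 7.9]
opening: 0.423
grasp_force: 59.5
time_s: 23.28
eef_pos: [0.3666, -0.348, 0.165]
eef_rot: [0.003, 0.695, 0.719, -0.001]
wrist_force: [0.5, 0.3, -1.2]
opening: 0.423
grasp_force: 60.1
time_s: 23.9
eef_pos: [0.5215, -0.1966, 0.1598]
eef_rot: [-0.001, 0.694, 0.72, -0.0]
wrist_force: [0.5, -0.6, 0.0]
opening: 0.42
grasp_force: 60.2
time_s: 24.9
eef_pos: [0.677, -0.0526, 0.1619]
eef_rot: [0.0, 0.696, 0.718, -0.0]
wrist_force: [0.3, -0.1, -0.1]
opening: 0.426
grasp_force: 60.4
now [ 0.677  -0.0526  0.1619] ang 1.81 q6 -0.28 q1 -0.25 t 24.9
   (0.6779, -0.0508, 0.16, 1.9) leg1/1 [0.009, 0.005, 0.009, -0.001] rows>=0.0
   (0.6779, -0.0508, 0.062, 1.9) leg1/1 [0.0, 0.0, 0.49, -0.0] rows>=1.6
```

```bash

python3 -m handwheel '[[[0.004,0.005,0.2,0],[0.004,0.005,0.35,0],[0.004,0.005,0.45,0],[0.004,0.005,0.493,0],[0.004,0.005,0.493,0],[0.004,0.005,0.493,0],[0.004,0.005,0.493,0],[0.004,0.005,0.493,0],[0.004,0.005,0.493,0]]]'
python3 -m handwheel '[[[0,0,0,0],[0,0,0,0],[0,0,0,0]]]' 56
python3 -m handwheel '[[[0,0,-0.2,0],[0,0,-0.5,0],[0,0,-0.5,0],[0,0,-0.5,0],[0,0,-0.5,0],[0,0,-0.5,0]]]'
python3 - <<'E'
from h import *
plan((.3884,-.205,.15,10.9))
c=ctrl.camera("top");T=items(c);S=items(ctrl.camera("side"))
for k in T+S: print(k[0],k[1].round(4),np.round(k[2],3),round(k[3],1),k[4].round(3))
E
```

```text
time_s: 26.02
eef_pos: [0.6785, -0.0506, 0.0632]
eef_rot: [0.0, 0.695, 0.719, 0.0]
wrist_force: [0.1, 0.2, 1.2]
opening: 0.424
grasp_force: 60.2
time_s: 26.4
eef_pos: [0.6784, -0.0506, 0.0631]
eef_rot: [0.0, 0.695, 0.719, -0.0]
wrist_force: [-1.0, -0.3, -0.3]
opening: 0.657
grasp_force: 0.0
time_s: 27.15
eef_pos: [0.6775, -0.0504, 0.1613]
eef_rot: [-0.001, 0.695, 0.719, -0.001]
wrist_force: [-0.0, -1.1, 0.2]
opening: 0.655
grasp_force: 0.0
now [ 0.6775 -0.0504  0.1613] ang 1.89 q6 -0.28 q1 -0.25 t 27.15
   (0.3884, -0.205, 0.15, 10.9) leg1/2 [-0.363, -0.735, 0.028, -0.052] rows>=2.6
   (0.3884, -0.205, 0.15, 10.9) leg2/2 [-0.304, -0.761, 0.028, -0.052] rows>=2.6
box [0.3728 0.2882] [0.045 0.045] 51.7 0.031
tin [0.6483 0.4285] [0.022 0.055] 16.2 0.026
box [0.3725 0.287 ] [0.055 0.048] 54.7 0.032
```

```bash
sed -i 's/(14,80,200),(24,140,255)/(12,70,80),(26,170,255)/' h.py
python3 -m handwheel '[[[-0.18,-0.37,0,-0.02],[-0.363,-0.735,0.028,-0.052],[-0.363,-0.735,0.028,-0.052],[-0.363,-0.735,0.028,-0.052]]]' 85
python3 -m handwheel '[[[-0.15,-0.37,0,-0.02],[-0.304,-0.761,0.028,-0.052],[-0.304,-0.761,0.028,-0.052],[-0.304,-0.761,0.028,-0.052],[-0.304,-0.761,0.028,-0.052],[-0.304,-0.761,0.028,-0.052],[-0.304,-0.761,0.028,-0.052],[-0.304,-0.761,0.028,-0.052]]]'
python3 - <<'E'
from h import *
plan((.3884,-.205,.15,10.9),(.3884,-.205,.0115,10.9),(.3884,-.205,.16,10.9),(.5816,-.1351,.16,1.9))
c=ctrl.camera("top");T=items(c);s=ctrl.camera("side");S=items(s)
for k in T+S: print(k[0],k[1].round(4),np.round(k[2],3),round(k[3],1),k[4].round(3),k[5].round(0))
cv2.imwrite("pics/side3.png",s["color"][100:400,100:500,::-1])
E
```

```text
time_s: 27.75
eef_pos: [0.5317, -0.1289, 0.157]
eef_rot: [-0.001, 0.668, 0.744, -0.0]
wrist_force: [-0.5, -0.3, 0.4]
opening: 0.994
grasp_force: 0.0
time_s: 28.75
eef_pos: [0.3897, -0.205, 0.1518]
eef_rot: [-0.0, 0.637, 0.771, 0.0]
wrist_force: [-0.1, -0.8, 0.3]
opening: 0.993
grasp_force: 0.0
now [ 0.3897 -0.205   0.1518] ang 10.88 q6 -0.95 q1 -0.75 t 28.75
   (0.3884, -0.205, 0.15, 10.9) leg1/1 [0.001, -0.007, 0.009, -0.0] rows>=0.0
   (0.3884, -0.205, 0.0115, 10.9) leg1/1 [0.0, 0.0, 0.692, -0.0] rows>=2.2
   (0.3884, -0.205, 0.16, 10.9) leg1/1 [0.0, 0.0, -0.742, -0.0] rows>=2.4
   (0.5816, -0.1351, 0.16, 1.9) leg1/2 [0.08, 0.507, -0.0, 0.052] rows>=1.6
   (0.5816, -0.1351, 0.16, 1.9) leg2/2 [0.12, 0.499, -0.0, 0.052] rows>=1.6
box [ 0.4961 -0.3666] [0.046 0.042] 47.1 0.031 [429. 205.]
box [0.3724 0.2869] [0.048 0.047] 51.7 0.03 [197. 250.]
tin [0.6481 0.4286] [0.021 0.055] 14.9 0.027 [151. 153.]
box [0.3725 0.2867] [0.054 0.049] 57.1 0.031 [238. 180.]
box [ 0.3883 -0.2064] [0.05 0.05] 10.2 0.031 [314. 267.]
box [ 0.4931 -0.3667] [0.055 0.046] 46.9 0.031 [380. 289.]
```

View pics/side3.png

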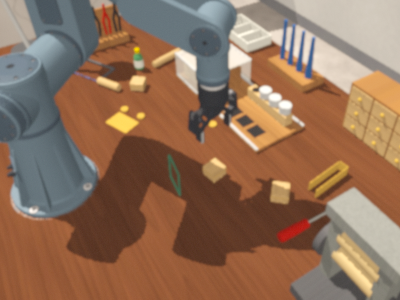

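The side crop shows three tins upright on the ledge, at (265,92), (275,98) and (285,107). Box B is unmoved under the gripper at (214,170).

```bash

python3 -m handwheel '[[[0.001,-0.006,0.3,0],[0.001,-0.006,0.55,0],[0.001,-0.006,0.7,0],[0.001,-0.006,0.7,0],[0.001,-0.006,0.7,0],[0.001,-0.006,0.7,0]]]' 75
python3 -m handwheel '[[[0,0,0,0],[0,0,0,0],[0,0,0,0],[0,0,0,0],[0,0,0,0]]]' 30
python3 -m handwheel '[[[0,0,-0.3,0],[0,0,-0.6,0],[0,0,-0.75,0],[0,0,-0.75,0]]]'
python3 -m handwheel '[[[0.04,0.25,0,0.02],[0.08,0.507,0,0.052],[0.08,0.507,0,0.052],[0.08,0.507,0,0.052]]]'
python3 -m handwheel '[[[0.06,0.25,0,0.02],[0.12,0.499,0,0.052],[0.12,0.499,0,0.052],[0.12,0.499,0,0.052],[0.12,0.499,0,0.052],[0.12,0.499,0,0.052],[0.12,0.499,0,0.052]]]'
python3 - <<'E'
from h import *
plan((.5816,-.1351,.16,1.9),(.5816,-.1351,.024,1.9))
E
```

```text
time_s: 29.6
eef_pos: [0.3893, -0.2063, 0.0135]
eef_rot: [0.002, 0.637, 0.771, -0.0]
wrist_force: [0.3, 0.5, -0.4]
opening: 0.88
grasp_force: 0.0
time_s: 30.22
eef_pos: [0.3888, -0.2059, 0.0129]
eef_rot: [0.001, 0.637, 0.771, -0.0]
wrist_force: [-1.7, 1.6, 8.2]
opening: 0.524
grasp_force: 61.8
time_s: 30.72
eef_pos: [0.3896, -0.2066, 0.1647]
eef_rot: [0.003, 0.637, 0.771, -0.0]
wrist_force: [-0.0, 0.1, -1.0]
opening: 0.53
grasp_force: 61.9
time_s: 31.22
eef_pos: [0.4835, -0.1698, 0.16]
eef_rot: [-0.002, 0.666, 0.746, -0.0]
wrist_force: [-0.2, -0.1, -0.4]
opening: 0.527
grasp_force: 62.1
time_s: 32.1
eef_pos: [0.5809, -0.136, 0.1622]
eef_rot: [0.0, 0.696, 0.718, 0.0]
wrist_force: [-0.5, -0.8, -0.3]
opening: 0.525
grasp_force: 62.3
now [ 0.5809 -0.136   0.1622] ang 1.85 q6 -0.46 q1 -0.43 t 32.1
   (0.5816, -0.1351, 0.16, 1.9) leg1/1 [0.005, 0.004, 0.011, -0.001] rows>=0.0
   (0.5816, -0.1351, 0.024, 1.9) leg1/1 [0.0, 0.0, 0.68, -0.0] rows>=2.2
```

```bash

python3 -m handwheel '[[[0.003,0.004,0.2,0],[0.003,0.004,0.45,0],[0.003,0.004,0.62,0],[0.003,0.004,0.684,0],[0.003,0.004,0.684,0],[0.003,0.004,0.684,0],[0.003,0.004,0.684,0],[0.003,0.004,0.684,0],[0.003,0.004,0.684,0]]]'
python3 -m handwheel '[[[0,0,0,0],[0,0,0,0],[0,0,0,0]]]' 62
python3 -m handwheel '[[[0,0,-0.2,0],[0,0,-0.5,0],[0,0,-0.65,0],[0,0,-0.65,0],[0,0,-0.65,0],[0,0,-0.65,0]]]'
python3 - <<'E'
from h import *
plan((.4943,-.3652,.15,46.8))
E
```

```text
time_s: 33.22
eef_pos: [0.5821, -0.135, 0.0252]
eef_rot: [0.0, 0.695, 0.719, 0.0]
wrist_force: [0.3, 0.2, -1.1]
opening: 0.533
grasp_force: 62.7
time_s: 33.6
eef_pos: [0.5821, -0.1351, 0.0251]
eef_rot: [0.0, 0.695, 0.719, 0.0]
wrist_force: [-0.5, 0.5, -0.3]
opening: 0.726
grasp_force: 0.0
time_s: 34.35
eef_pos: [0.5809, -0.1346, 0.1531]
eef_rot: [-0.002, 0.695, 0.719, -0.001]
wrist_force: [0.9, -0.3, -0.6]
opening: 0.724
grasp_force: 0.0
now [ 0.5809 -0.1346  0.1531] ang 1.89 q6 -0.46 q1 -0.43 t 34.35
   (0.4943, -0.3652, 0.15, 46.8) leg1/2 [-0.569, -0.235, 0.008, -0.261] rows>=2.1
   (0.4943, -0.3652, 0.15, 46.8) leg2/2 [-0.436, -0.435, 0.008, -0.261] rows>=2.1
```

```bash

python3 -m handwheel '[[[-0.25,-0.1,0,-0.1],[-0.569,-0.235,0.008,-0.261],[-0.569,-0.235,0.008,-0.261],[-0.569,-0.235,0.008,-0.261]]]' 75
python3 -m handwheel '[[[-0.2,-0.2,0,-0.1],[-0.436,-0.435,0.008,-0.261],[-0.436,-0.435,0.008,-0.261],[-0.436,-0.435,0.008,-0.261],[-0.436,-0.435,0.008,-0.261],[-0.436,-0.435,0.008,-0.261],[-0.436,-0.435,0.008,-0.261]]]'
python3 - <<'E'
from h import *
plan((.4943,-.3652,.15,46.8),(.4943,-.3652,.0125,46.8),(.4943,-.3652,.16,46.8),(.5797,-.0771,.16,1.9))
c=ctrl.camera("top");T=items(c);s=ctrl.camera("side");S=items(s)
for k in T+S: print(k[0],k[1].round(4),np.round(k[2],3),round(k[3],1),k[4].round(3),k[5].round(0))
E
```

```text
time_s: 34.85
eef_pos: [0.5378, -0.2509, 0.152]
eef_rot: [-0.001, 0.543, 0.839, 0.0]
wrist_force: [0.3, 0.6, 0.2]
opening: 0.878
grasp_force: 0.0
time_s: 35.72
eef_pos: [0.4959, -0.3648, 0.152]
eef_rot: [0.0, 0.368, 0.93, 0.0]
wrist_force: [-0.0, 0.1, 0.0]
opening: 0.882
grasp_force: 0.0
now [ 0.4959 -0.3648  0.152 ] ang 46.79 q6 -1.64 q1 -0.83 t 35.725
   (0.4943, -0.3652, 0.15, 46.8) leg1/1 [0.005, -0.007, 0.01, -0.0] rows>=0.0
   (0.4943, -0.3652, 0.0125, 46.8) leg1/1 [0.0, 0.0, 0.687, -0.0] rows>=2.2
   (0.4943, -0.3652, 0.16, 46.8) leg1/1 [0.0, 0.0, -0.737, -0.0] rows>=2.4
   (0.5797, -0.0771, 0.16, 1.9) leg1/2 [0.337, 0.671, -0.0, 0.261] rows>=2.4
   (0.5797, -0.0771, 0.16, 1.9) leg2/2 [0.568, 0.491, -0.0, 0.261] rows>=2.4
box [ 0.5013 -0.3564] [0.026 0.048] 46.5 0.031 [425. 204.]
box [0.3726 0.2873] [0.047 0.047] 51.7 0.031 [197. 250.]
tin [0.6477 0.4285] [0.02  0.055] 14.9 0.027 [152. 153.]
box [0.3729 0.2864] [0.054 0.05 ] 57.1 0.032 [238. 180.]
box [ 0.4939 -0.3659] [0.052 0.046] 46.9 0.031 [380. 289.]
```

```bash

python3 -m handwheel '[[[0.004,-0.006,0.3,0],[0.004,-0.006,0.55,0],[0.004,-0.006,0.7,0],[0.004,-0.006,0.7,0],[0.004,-0.006,0.7,0],[0.004,-0.006,0.7,0],[0.004,-0.006,0.7,0]]]'
python3 -m handwheel '[[[0,0,0,0],[0,0,0,0],[0,0,0,0],[0,0,0,0],[0,0,0,0]]]' 30
python3 -m handwheel '[[[0,0,-0.3,0],[0,0,-0.6,0],[0,0,-0.75,0],[0,0,-0.75,0]]]'
python3 -m handwheel '[[[0.15,0.3,0,0.1],[0.337,0.671,0,0.261],[0.337,0.671,0,0.261],[0.337,0.671,0,0.261]]]'
python3 -m handwheel '[[[0.25,0.25,0,0.1],[0.568,0.491,0,0.261],[0.568,0.491,0,0.261],[0.568,0.491,0,0.261],[0.568,0.491,0,0.261],[0.568,0.491,0,0.261],[0.568,0.491,0,0.261],[0.568,0.491,0,0.261]]]'
python3 - <<'E'
from h import *
plan((.5797,-.0771,.16,1.9),(.5797,-.0771,.024,1.9))
E
```

```text
time_s: 36.7
eef_pos: [0.4948, -0.3667, 0.0135]
eef_rot: [0.001, 0.369, 0.93, -0.001]
wrist_force: [0.3, 0.1, -0.7]
opening: 0.882
grasp_force: 0.0
time_s: 37.33
eef_pos: [0.4945, -0.3664, 0.0126]
eef_rot: [0.001, 0.369, 0.93, -0.0]
wrist_force: [-0.9, 0.8, 6.1]
opening: 0.525
grasp_force: 63.0
time_s: 37.83
eef_pos: [0.4952, -0.3672, 0.1647]
eef_rot: [0.002, 0.368, 0.93, -0.001]
wrist_force: [-0.2, -0.3, -1.5]
opening: 0.525
grasp_force: 62.3
time_s: 38.33
eef_pos: [0.5361, -0.2191, 0.1593]
eef_rot: [-0.002, 0.541, 0.841, 0.0]
wrist_force: [-0.4, -0.3, -1.1]
opening: 0.525
grasp_force: 62.3
time_s: 39.33
eef_pos: [0.5795, -0.0787, 0.1619]
eef_rot: [0.0, 0.696, 0.718, -0.0]
wrist_force: [-1.0, -0.2, -1.3]
opening: 0.524
grasp_force: 62.2
now [ 0.5795 -0.0787  0.1619] ang 1.85 q6 -0.37 q1 -0.34 t 39.325
   (0.5797, -0.0771, 0.16, 1.9) leg1/1 [0.008, 0.001, 0.01, -0.001] rows>=0.0
   (0.5797, -0.0771, 0.024, 1.9) leg1/1 [0.0, 0.0, 0.68, -0.0] rows>=2.2
```

```bash

python3 -m handwheel '[[[0.006,0.001,0.2,0],[0.006,0.001,0.45,0],[0.006,0.001,0.62,0],[0.006,0.001,0.684,0],[0.006,0.001,0.684,0],[0.006,0.001,0.684,0],[0.006,0.001,0.684,0],[0.006,0.001,0.684,0],[0.006,0.001,0.684,0]]]'
python3 -m handwheel '[[[0,0,0,0],[0,0,0,0],[0,0,0,0]]]' 62
python3 -m handwheel '[[[0,0,-0.2,0],[0,0,-0.5,0],[0,0,-0.65,0],[0,0,-0.65,0],[0,0,-0.65,0],[0,0,-0.65,0]]]'
python3 - <<'E'
from h import *
plan((.3728,.2881,.15,51.7))
c=ctrl.camera("top");T=items(c);s=ctrl.camera("side");S=items(s)
for k in T+S: print(k[0],k[1].round(4),np.round(k[2],3),round(k[3],1),k[4].round(3),k[5].round(0))
E
```

```text
time_s: 40.45
eef_pos: [0.5798, -0.0769, 0.0252]
eef_rot: [0.0, 0.695, 0.719, 0.0]
wrist_force: [-0.2, 0.5, -1.2]
opening: 0.527
grasp_force: 62.8
time_s: 40.83
eef_pos: [0.5798, -0.0769, 0.0252]
eef_rot: [0.0, 0.695, 0.719, 0.0]
wrist_force: [0.5, -0.4, -0.5]
opening: 0.725
grasp_force: 0.0
time_s: 41.58
eef_pos: [0.5786, -0.0764, 0.1532]
eef_rot: [-0.002, 0.695, 0.719, -0.001]
wrist_force: [-1.1, -0.4, 0.5]
opening: 0.722
grasp_force: 0.0
now [ 0.5786 -0.0764  0.1532] ang 1.89 q6 -0.37 q1 -0.33 t 41.575
   (0.3728, 0.2881, 0.15, 51.7) leg1/2 [0.928, -0.484, 0.008, -0.29] rows>=3.3
   (0.3728, 0.2881, 0.15, 51.7) leg2/2 [1.045, -0.048, 0.008, -0.29] rows>=3.3
box [0.3724 0.2872] [0.047 0.047] 51.7 0.03 [197. 250.]
tin [0.6481 0.4284] [0.021 0.056] 14.9 0.026 [152. 153.]
box [0.3733 0.2869] [0.056 0.048] 52.5 0.031 [238. 180.]
```

```bash

python3 -m handwheel '[[[0.4,-0.2,0,-0.1],[0.928,-0.484,0.008,-0.29],[0.928,-0.484,0.008,-0.29],[0.928,-0.484,0.008,-0.29],[0.928,-0.484,0.008,-0.29]]]' 75
python3 -m handwheel '[[[0.4,-0.02,0,-0.1],[1,-0.048,0.008,-0.29],[1,-0.048,0.008,-0.29],[1,-0.048,0.008,-0.29],[1,-0.048,0.008,-0.29],[1,-0.048,0.008,-0.29],[1,-0.048,0.008,-0.29],[1,-0.048,0.008,-0.29]]]'
python3 - <<'E'
from h import *
plan((.3728,.2881,.15,51.7),(.3728,.2881,.0125,51.7),(.3728,.2881,.18,51.7),(.5778,-.0191,.18,1.9))
c=ctrl.camera("top");T=items(c);s=ctrl.camera("side");S=items(s)
for k in T+S: print(k[0],k[1].round(4),np.round(k[2],3),round(k[3],1),k[4].round(3),k[5].round(0))
E
```

```text
time_s: 42.3
eef_pos: [0.4757, 0.1068, 0.1529]
eef_rot: [-0.001, 0.523, 0.853, -0.0]
wrist_force: [0.0, -0.1, -0.8]
opening: 0.88
grasp_force: 0.0
time_s: 43.3
eef_pos: [0.3787, 0.2788, 0.1519]
eef_rot: [0.0, 0.329, 0.944, -0.0]
wrist_force: [0.1, -0.2, 0.0]
opening: 0.88
grasp_force: 0.0
now [0.3787 0.2788 0.1519] ang 51.63 q6 -0.52 q1 0.38 t 43.3
   (0.3728, 0.2881, 0.15, 51.7) leg1/1 [0.052, 0.018, 0.009, -0.001] rows>=0.2
   (0.3728, 0.2881, 0.0125, 51.7) leg1/1 [0.0, 0.0, 0.687, -0.0] rows>=2.2
   (0.3728, 0.2881, 0.18, 51.7) leg1/1 [0.0, 0.0, -0.837, -0.0] rows>=2.7
   (0.5778, -0.0191, 0.18, 1.9) leg1/2 [-0.878, -0.285, -0.0, 0.29] rows>=3.0
   (0.5778, -0.0191, 0.18, 1.9) leg2/2 [-0.917, 0.111, -0.0, 0.29] rows>=3.0
box [0.3774 0.2837] [0.047 0.034] 51.1 0.03 [198. 248.]
tin [0.6485 0.4282] [0.022 0.055] 14.8 0.027 [152. 153.]
box [0.3721 0.2854] [0.06  0.048] 51.5 0.031 [238. 180.]
```

```bash

python3 -m handwheel '[[[0.05,0.018,0.1,0],[0.05,0.018,0.3,0],[0.05,0.018,0.55,0],[0.05,0.018,0.698,0],[0.05,0.018,0.698,0],[0.05,0.018,0.698,0],[0.05,0.018,0.698,0],[0.05,0.018,0.698,0]]]'
python3 -m handwheel '[[[0,0,0,0],[0,0,0,0],[0,0,0,0],[0,0,0,0],[0,0,0,0]]]' 30
python3 -m handwheel '[[[0,0,-0.3,0],[0,0,-0.6,0],[0,0,-0.83,0],[0,0,-0.83,0],[0,0,-0.83,0]]]'
python3 -m handwheel '[[[-0.4,-0.13,0,0.1],[-0.878,-0.285,0,0.29],[-0.878,-0.285,0,0.29],[-0.878,-0.285,0,0.29],[-0.878,-0.285,0,0.29]]]'
python3 -m handwheel '[[[-0.4,0.05,0,0.1],[-0.917,0.111,0,0.29],[-0.917,0.111,0,0.29],[-0.917,0.111,0,0.29],[-0.917,0.111,0,0.29],[-0.917,0.111,0,0.29],[-0.917,0.111,0,0.29],[-0.917,0.111,0,0.29],[-0.917,0.111,0,0.29]]]'
python3 - <<'E'
from h import *
plan((.5778,-.0191,.18,1.9),(.5778,-.0191,.0248,1.9))
E
```

```text
time_s: 44.4
eef_pos: [0.3734, 0.2891, 0.0135]
eef_rot: [0.001, 0.328, 0.945, 0.001]
wrist_force: [-0.7, 0.0, 0.4]
opening: 0.876
grasp_force: 0.0
time_s: 45.02
eef_pos: [0.3729, 0.2889, 0.0129]
eef_rot: [0.0, 0.328, 0.945, 0.0]
wrist_force: [-1.1, -0.5, 6.1]
opening: 0.524
grasp_force: 61.9
time_s: 45.65
eef_pos: [0.3717, 0.2884, 0.1773]
eef_rot: [-0.001, 0.328, 0.945, -0.0]
wrist_force: [-0.3, 0.2, -0.9]
opening: 0.524
grasp_force: 62.1
time_s: 46.28
eef_pos: [0.4736, 0.1351, 0.1762]
eef_rot: [-0.002, 0.524, 0.852, -0.001]
wrist_force: [-0.3, 0.5, -1.2]
opening: 0.521
grasp_force: 62.0
time_s: 47.4
eef_pos: [0.5776, -0.0182, 0.1785]
eef_rot: [0.0, 0.695, 0.719, 0.0]
wrist_force: [0.4, 0.4, -0.6]
opening: 0.526
grasp_force: 62.0
now [ 0.5776 -0.0182  0.1785] ang 1.92 q6 -0.27 q1 -0.24 t 47.4
   (0.5778, -0.0191, 0.18, 1.9) leg1/1 [-0.004, 0.001, -0.008, 0.0] rows>=0.0
   (0.5778, -0.0191, 0.0248, 1.9) leg1/1 [0.0, 0.0, 0.776, -0.0] rows>=2.5
```

```bash

python3 -m handwheel '[[[-0.004,0.001,0.2,0],[-0.004,0.001,0.45,0],[-0.004,0.001,0.68,0],[-0.004,0.001,0.765,0],[-0.004,0.001,0.765,0],[-0.004,0.001,0.765,0],[-0.004,0.001,0.765,0],[-0.004,0.001,0.765,0],[-0.004,0.001,0.765,0]]]'
python3 -m handwheel '[[[0,0,0,0],[0,0,0,0],[0,0,0,0]]]' 62
python3 -m handwheel '[[[0,0,-0.2,0],[0,0,-0.5,0],[0,0,-0.8,0],[0,0,-0.95,0],[0,0,-0.95,0],[0,0,-0.95,0]]]'
python3 -m handwheel '[[[0.4,-0.4,0,-0.1],[0.9,-0.9,0,-0.2],[0.9,-0.9,0,-0.3],[0.9,-0.9,0,-0.3],[0.9,-0.9,0,-0.3],[0.9,-0.9,0,-0.3],[0.9,-0.9,0,-0.3]]]'
cat > chk.py <<'E'
from h import *
import sys
o=np.array([.6222,-.0757]);a=np.radians(1.9);R=np.array([[np.cos(a),-np.sin(a)],[np.sin(a),np.cos(a)]])
for n in("top","side"):
    c=ctrl.camera(n);p=cloud(c);hsv=cv2.cvtColor(c["color"],cv2.COLOR_RGB2HSV);s=(p[...,:2]-o)@R;z=np.nan_to_num(p[...,2])
    cv2.imwrite(f"pics/{n}{sys.argv[1]}.png",cv2.resize(c["color"][100:300,180:480] if n=="top" else c["color"][120:320,200:500],None,fx=2.66,fy=2.66,interpolation=cv2.INTER_CUBIC)[...,::-1])
    for zt,x0,x1 in((.042,-.09,.03),(.078,.02,.1)):
        m=((abs(z-zt)<.007)&(s[...,0]>x0)&(s[...,0]<x1)&(abs(s[...,1])<.11)).astype(np.uint8)
        if zt>.07: m&=(hsv[...,1]<60).astype(np.uint8)
        k,l,st,ce=cv2.connectedComponentsWithStats(cv2.morphologyEx(m,cv2.MORPH_OPEN,np.ones((2,2))) )
        for i in range(1,k):
            if st[i,4]<40: continue
            q=cv2.findContours((l==i).astype(np.uint8),0,cv2.CHAIN_APPROX_NONE)[0][0][:,0]
            w=np.array([(onplane(c,u,v,zt)[:2]-o)@R for u,v in q],np.float32);r=cv2.minAreaRect(w)
            print(n,zt,"stand mm",(np.array(r[0])*1000).round(1),(np.array(r[1])*1000).round(0),round(r[2],1),np.median(z[l==i]).round(4))
E
python3 chk.py 4
```

```text
time_s: 48.52
eef_pos: [0.5779, -0.0193, 0.0255]
eef_rot: [0.0, 0.695, 0.719, 0.0]
wrist_force: [0.2, -1.4, -0.5]
opening: 0.526
grasp_force: 65.1
time_s: 48.9
eef_pos: [0.5779, -0.0193, 0.0254]
eef_rot: [0.0, 0.695, 0.719, 0.0]
wrist_force: [0.3, -0.3, 0.6]
opening: 0.729
grasp_force: 0.0
time_s: 49.65
eef_pos: [0.5771, -0.0192, 0.2141]
eef_rot: [-0.001, 0.695, 0.719, -0.0]
wrist_force: [-0.7, 0.0, -0.9]
opening: 0.727
grasp_force: 0.0
time_s: 50.52
eef_pos: [0.3927, 0.1539, 0.2148]
eef_rot: [-0.0, 0.518, 0.855, -0.0]
wrist_force: [-1.1, 0.5, 0.3]
opening: 0.725
grasp_force: 0.0
top 0.042 stand mm [-46.   -2.1] [43. 46.] 87.8 0.0424
top 0.042 stand mm [-45.  -60.4] [46. 46.] 88.1 0.0425
top 0.042 stand mm [-45.6  54.7] [43. 43.] 88.2 0.0426
top 0.078 stand mm [54.1 20.7] [36. 37.] 88.3 0.0786
top 0.078 stand mm [ 52.7 -26.6] [36. 37.] 88.3 0.0788
top 0.078 stand mm [ 55.7 -71.6] [37. 35.] 88.3 0.0788
side 0.042 stand mm [-43.3  -6.7] [ 53. 168.] 0.1 0.0427
side 0.078 stand mm [ 56.5 -28.5] [ 45. 136.] 0.7 0.0787
```

View pics/top4.png

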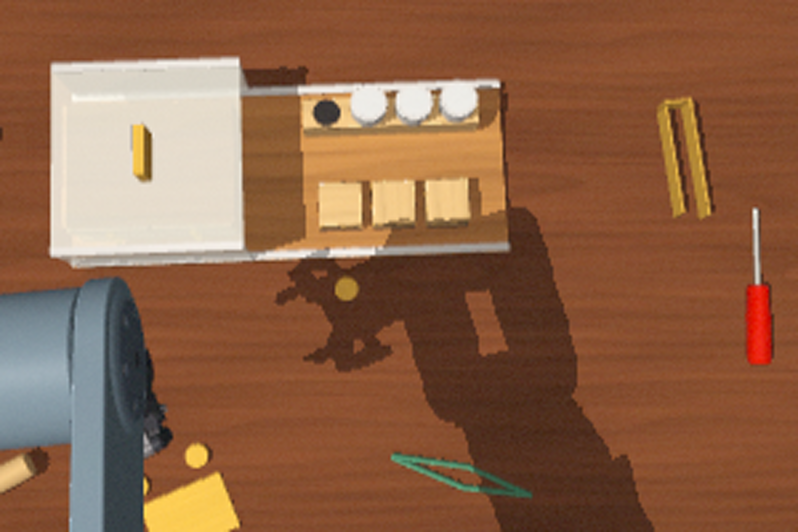

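View pics/side4.png

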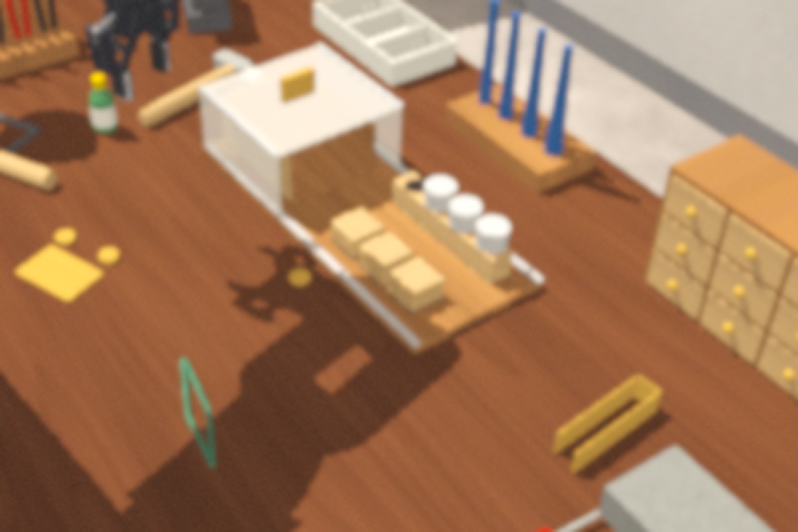

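All six items stand upright on their marks: boxes in the crop at (340,204), (393,201) and (446,199), tins at (368,104), (413,103) and (458,102). Measured offsets are 4 mm or less. Next I close the hood.

```bash
python3 - <<'E'
from h import *
plan((.6135,.1752,.22,91.9),(.6135,.1752,.127,91.9))
E
```

```text
now [0.3927 0.1538 0.2149] ang 27.57 q6 -0.39 q1 0.09 t 50.625
   (0.6135, 0.1752, 0.22, 91.9) leg1/2 [-0.208, 0.514, -0.013, -0.374] rows>=3.0
   (0.6135, 0.1752, 0.22, 91.9) leg2/2 [-0.45, 0.324, -0.013, -0.374] rows>=3.0
   (0.6135, 0.1752, 0.127, 91.9) leg1/1 [0.0, 0.0, 0.465, -0.0] rows>=1.5
```

```bash

python3 -m handwheel '[[[-0.1,0.25,-0.013,-0.12],[-0.208,0.514,-0.013,-0.25],[-0.208,0.514,-0.013,-0.374],[-0.208,0.514,-0.013,-0.374],[-0.208,0.514,-0.013,-0.374]]]' 60
python3 -m handwheel '[[[-0.2,0.16,-0.013,-0.12],[-0.45,0.324,-0.013,-0.25],[-0.45,0.324,-0.013,-0.374],[-0.45,0.324,-0.013,-0.374],[-0.45,0.324,-0.013,-0.374],[-0.45,0.324,-0.013,-0.374],[-0.45,0.324,-0.013,-0.374],[-0.45,0.324,-0.013,-0.374]]]'
python3 - <<'E'
from h import *
plan((.6135,.1752,.22,91.9),(.6135,.1752,.127,91.9))
E
```

```text
time_s: 51.25
eef_pos: [0.5022, 0.1651, 0.2178]
eef_rot: [-0.0, 0.262, 0.965, -0.0]
wrist_force: [-0.8, -0.1, -1.0]
opening: 0.705
grasp_force: 0.0
time_s: 52.25
eef_pos: [0.6126, 0.1764, 0.2208]
eef_rot: [0.0, -0.017, 1.0, 0.0]
wrist_force: [-0.3, -0.3, 0.8]
opening: 0.704
grasp_force: 0.0
now [0.6126 0.1764 0.2208] ang 91.92 q6 -1.51 q1 0.09 t 52.25
   (0.6135, 0.1752, 0.22, 91.9) leg1/1 [-0.004, -0.006, 0.004, 0.0] rows>=0.0
   (0.6135, 0.1752, 0.127, 91.9) leg1/1 [0.0, 0.0, 0.465, -0.0] rows>=1.5
```

```bash

python3 -m handwheel '[[[-0.004,-0.006,0.2,0],[-0.004,-0.006,0.4,0],[-0.004,-0.006,0.469,0],[-0.004,-0.006,0.469,0],[-0.004,-0.006,0.469,0],[-0.004,-0.006,0.469,0]]]'
python3 -m handwheel '[[[0,0,0,0],[0,0,0,0],[0,0,0,0],[0,0,0,0],[0,0,0,0],[0,0,0,0]]]' 0
python3 -m handwheel '[[[0,-0.05,0,0],[0,-0.12,0,0],[0,-0.2,0,0],[0,-0.28,0,0],[0,-0.36,0,0],[0,-0.44,0,0],[0,-0.52,0,0],[0,-0.6,0,0],[0,-0.63,0,0],[0,-0.63,0,0]]]'
python3 -m handwheel '[[[0,-0.05,0,0],[0,-0.12,0,0],[0,-0.2,0,0],[0,-0.28,0,0],[0,-0.36,0,0],[0,-0.44,0,0],[0,-0.52,0,0],[0,-0.6,0,0],[0,-0.64,0,0],[0,-0.64,0,0]]]'
```

```text
time_s: 53.0
eef_pos: [0.6147, 0.1753, 0.1286]
eef_rot: [0.002, -0.017, 1.0, 0.0]
wrist_force: [-0.3, 0.3, -0.3]
opening: 0.706
grasp_force: 0.0
time_s: 53.75
eef_pos: [0.6136, 0.1752, 0.127]
eef_rot: [0.0, -0.017, 1.0, -0.0]
wrist_force: [-2.9, -1.5, 5.5]
opening: 0.128
grasp_force: 60.4
time_s: 55.0
eef_pos: [0.6184, 0.0475, 0.1271]
eef_rot: [0.001, -0.017, 1.0, -0.001]
wrist_force: [-0.5, -1.4, 5.5]
opening: 0.128
grasp_force: 60.6
time_s: 56.25
eef_pos: [0.6229, -0.0748, 0.1271]
eef_rot: [0.001, -0.017, 1.0, 0.004]
wrist_force: [5.5, 19.0, 8.0]
opening: 0.129
grasp_force: 61.4
```

Shut against the stop. I'll ease off, release, move clear and check.

```bash

python3 -m handwheel '[[[0,0.015,0,0],[0,0.015,0,0],[0,0.015,0,0],[0,0.015,0,0]]]' 40
python3 -m handwheel '[[[0,0,-0.3,0],[0,0,-0.7,0],[0,0,-0.7,0],[0,0,-0.7,0]]]'
python3 -m handwheel '[[[0.3,0.3,0,0.1],[0.9,0.9,0,0.2],[0.9,0.9,0,0.2],[0.9,0.9,0,0.2],[0.9,0.9,0,0.2],[0.9,0.9,0,0.2],[0.9,0.9,0,0.2],[0.9,0.9,0,0.2]]]'
python3 chk.py 5; python3 - <<'E'
from h import *
c=ctrl.camera("top");p=cloud(c);z=np.nan_to_num(p[...,2])
m=(z>.138)&(z<.155)&(p[...,0]>.5)&(p[...,0]<.7)&(p[...,1]>-.15)&(p[...,1]<.02);print("fin",p[m].mean(0),"origin y -.0757")
E
```

```text
time_s: 56.75
eef_pos: [0.6218, -0.0762, 0.1263]
eef_rot: [-0.0, -0.017, 1.0, -0.0]
wrist_force: [1.2, 0.0, -0.8]
opening: 0.469
grasp_force: 0.0
time_s: 57.25
eef_pos: [0.6227, -0.0761, 0.2681]
eef_rot: [0.001, -0.017, 1.0, -0.001]
wrist_force: [0.5, -0.6, -1.5]
opening: 0.47
grasp_force: 0.0
time_s: 58.25
eef_pos: [0.4367, 0.0972, 0.2662]
eef_rot: [-0.0, 0.133, 0.991, -0.0]
wrist_force: [0.2, 0.5, -0.2]
opening: 0.464
grasp_force: 0.0
side 0.042 stand mm [-42.2 -66.6] [47. 49.] 86.1 0.0429
side 0.078 stand mm [ 59.4 -83.6] [31. 24.] 48.4 0.0768
fin [ 0.61912511 -0.07563625  0.14593742] origin y -.0757
```

View pics/top5.png

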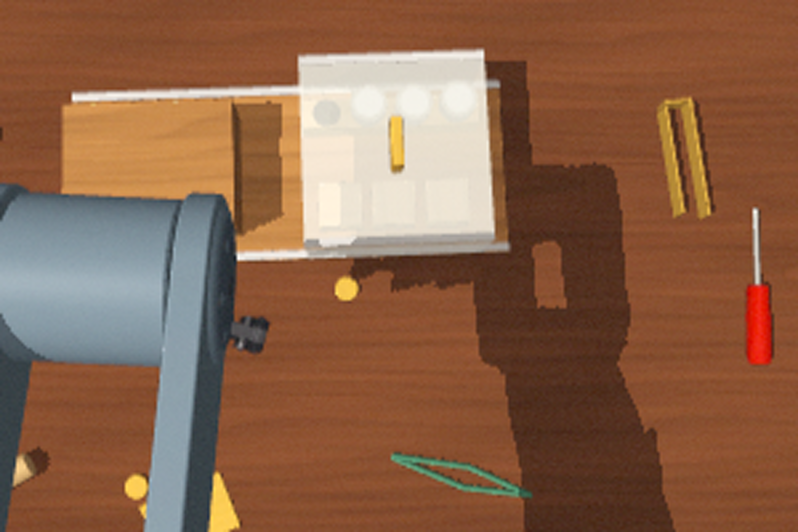

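View pics/side5.png

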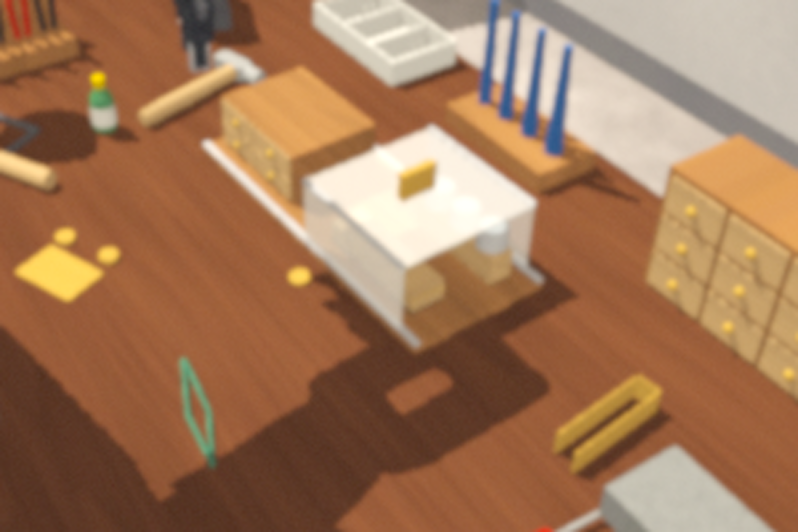

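The hood is shut, with the fin at (397,143) in the top crop and its y matching the stand origin. The items sit undisturbed under it and the robot is clear.

```bash
python3 -c "
from bench import ctrl
print(ctrl.hand_in())"
```

```text
the job is handed in; nothing more can be done
None
```

The job is handed in with all three boxes and three tins on their marks, both rows filled from the right, the hood fully shut over them, and no tool or scrap touched; the verdict was not shown.

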